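# Weigh choke blocks by hand and load the test box

## Robot

A 7-joint arm with a two-finger parallel gripper is mounted at the origin on the work surface. World frame = base frame: x ahead of the robot, y to its left, z up, the work surface at z = 0. Lengths are in m, angles in rad, forces in N, time in s.
With the tool pointing down it reaches from about 0.425 to 0.8 m from the base axis. Payload 8.3 kg.
Tool frame: the origin (TCP) lies at the very end of the fingers, on their centre line; the grasp point (between the pads) lies 19 mm behind it (grip_point_offset is the distance from the TCP to the grasp point, in m); z points along the fingers, y is the line along which they close (so a half turn about z gives the same grasp; the last joint's range is limited). The gripper opens to 85 mm and grips with 20 to 120 N. Pads are 22 mm wide; open, the fingers measure 114 mm over their backs; the gripper's body (76 mm by 85 mm) begins 54 mm behind the grasp point. The pads swing forward as they close: fully open they stand 13 mm farther back than shut.
Start: joints at [1.12, 0.383, 0.016, 1.37, -0.006, 1.388, -0.046], TCP at [0.236, -0.579, 0.194] pointing down, gripper open.
Joint ranges: [-2.95, 2.95], [-0.25, 2.06], [-1.52, 1.56], [0.18, 2.33], [-1.44, 4.58], [0.02, 2.06], [-3.01, 3.01]. Speed limits (rad/s): [2.39, 2.39, 3.01, 3.01, 3.14, 3.14, 3.14].

## Interface

Orientations are given as a unit quaternion [x, y, z, w].
In Python, from bench import * gives the robot as it stands. The module is installed in compiled form; this text tells all that it offers.
- The arm moves only by the tool apply_moves, never from a script. Its argument "steps" is a list that holds one entry, the list of rows, each a list of 7 numbers: the finger opening in m, from 0 to 0.0854, then the shift along the tool's x, y, z in m, then the turn, a rotation vector about the tool's x, y, z in degrees. In form: [[[hand, x, y, z, rx, ry, rz], ...]]. A call has 1 to 8 rows; each row is the pose to reach, as a shift and turn from the pose commanded when the call began, along the tool's axes at that moment; what a row does not reach only later rows make up. A row lasts 1/8 s, in which the tool goes at most 62.5 mm and 10.7 degrees, less where a joint would pass 70% of its speed; a pose out of reach is approached as far as the arm can. A call with a gripper value outside its range is refused whole. The fingers move at their own pace and stop on an object; "newtons" is the grip in N (left out, the last holds). Time passes only in rows, so rows that repeat a pose let the fingers close. It gives the time, the measured TCP pose, the force, the opening and the grip force at its end, in the units of the state.
- get_obs(): the state, without advancing time (a new reading comes with each control period).
- get_image(name): name is "scene" or "top" or "wrist"; returns a dict with "img" (420x560x3 uint8, red, green, blue), "depth" (420x560 float32, m along the optical axis (not along the pixel's ray), 0 where there is no reading), "fx", "fy", "cx", "cy" (pixels), "distortion" ([k1, k2, p1, p2, k3] as OpenCV has them; the pictures are not rectified), "R" (3x3) and "t" (3): a world point X has camera coordinates R X + t; the wrist camera has in their place "tool_from_camera" (4x4, takes a point from camera to tool coordinates, whose origin is the TCP and whose axes are the flange's). Camera axes: x right, y down, z forward; pixel columns grow to the right and rows downward; lengths in m; the calibration is good to about 2 mm. A picture is of the moment at which its call begins: read the wrist's pose just before it.
- close_job(): hands the job in; it is judged then, once.
The state is a dict: "time_s": time; "joints": joint angles; "joint_vel": joint speeds; "joint_efforts": joint torques, N m; "position": TCP position; "orientation": TCP orientation; "contact_force": force on the tool from outside, world axes, zero at the start; "moment": the same for the moment, N m; "width": finger opening in m; "grip_force": force on a finger pad.
Only numpy, scipy, OpenCV 4.12 (cv2) and the standard library are available. Lean on these libraries where they do the work, as an engineer would, in place of code of your own. Each camera call takes 0.05 s, during which the arm holds its last target. There are 200 camera calls.

## Task

Some of these choke blocks were made without their iron core: they look the same but weigh less than half as much. Pull the test box's slide bolt fully out, feel the weight of each block, lay every heavy one flat inside the test box and every light one flat in the low tray. Then press the cover down into the box's rim until it snaps level under the catches, push the bolt fully home over it, and leave the other things on the bench where they are.

Things in the scene. Friction and masses are not known exactly. Their poses are not given: they have to be found in the camera images.
- block_a: a finned aluminium choke block, 80 x 40 x 36 mm (x, y, z), origin at the centre of its underside, lying with its long x axis level. All blocks look alike; one with its iron core weighs 410 to 490 g, one without 135 to 165 g. Some blocks may be absent.
- block_b: a finned aluminium choke block, 80 x 40 x 36 mm (x, y, z), origin at the centre of its underside, lying with its long x axis level. All blocks look alike; one with its iron core weighs 410 to 490 g, one without 135 to 165 g. Some blocks may be absent.
- block_c: a finned aluminium choke block, 80 x 40 x 36 mm (x, y, z), origin at the centre of its underside, lying with its long x axis level. All blocks look alike; one with its iron core weighs 410 to 490 g, one without 135 to 165 g. Some blocks may be absent.
- block_d: a finned aluminium choke block, 80 x 40 x 36 mm (x, y, z), origin at the centre of its underside, lying with its long x axis level. All blocks look alike; one with its iron core weighs 410 to 490 g, one without 135 to 165 g. Some blocks may be absent.
- block_e: a finned aluminium choke block, 80 x 40 x 36 mm (x, y, z), origin at the centre of its underside, lying with its long x axis level. All blocks look alike; one with its iron core weighs 410 to 490 g, one without 135 to 165 g. Some blocks may be absent.
- box: fixed grey open-topped test box, outside 138 x 198 mm (x, y), origin at the centre of its underside. Inner space 110 x 170 mm, floor 6 mm up; walls up to a ledge at 48 mm, above it a thin rim, 48 to 62 mm up, enclosing 126 x 186 mm, flaring to 134 x 194 mm at 69 mm. The slide bolt is in the middle of its -x side, on a bracket reaching 137 mm from the origin.
- seat (a point): where the cover's origin belongs: centre of the box opening at ledge height, axes as the box. Four spring ball catches stick 4 mm out of the two long (x) rims, 55 mm either side of the middle and 10 mm above this point. The cover at first rides on the balls, some 15 mm too high, and snaps under them when pushed down with about 8 to 20 N.
- bolt (a joint): travel of the slide bolt in m: 0 = fully home (nose 14 mm inside the rim, over the edge of a seated cover), 0.028 = fully out; it slides along the box's -x axis against about 3 N of friction and stays where it is left
- bolt_knob (a point): grip point of the bolt's upright black knob (16 mm diameter, 30 mm high: it reaches from 17 mm below to 13 mm above this point); it moves with the bolt
- cover: loose aluminium cover plate, 121 x 180 x 6 mm (x, y, z), 300 g, origin at the centre of its underside; in its middle an upright black bar grip 12 mm thick (x), 56 mm long (y), 28 mm high, whose top is 34 mm above the origin. Either way round fits.
- tray: fixed low grey tray for blocks without a core, 120 x 240 mm (x, y) outside, walls 4 mm thick and 20 mm high, origin at the centre of its underside, its inner floor 4 mm up
- meter: bystander: orange hand multimeter, 150 x 75 x 34 mm, origin under its centre
- connector: bystander: small lever connector, 20 x 34 x 20 mm
- tape: bystander: roll of tape, 70 mm across, 18 mm high
- driver: bystander: screwdriver
- carton: bystander: cardboard box 90 x 60 x 40 mm
- pens: bystander: black cup, 70 mm across, 95 mm high
- bulb: bystander: glass jar, 56 mm across, 90 mm high
Not all that is in view belongs to the job. Leave any green, purple or red look-alike of the block_c alone.

How it is judged:
By the outcome, as a careful person would: the job done as asked, in the order asked, and still so for the second after the job is handed in, with the robot touching nothing.
Of block_a, block_b, block_c, block_d, block_e only 4 to 5 are there at a start; the rules pass over those that are not, and their reading is None.
At some moment in a run one of block_a, block_b, block_c, block_d, block_e may be knocked a few centimetres aside while the robot is not near it.
Once in a run the grip may slacken for a moment while it holds something.
It also fails if it takes over 208 s, if anything falls off the work surface, if the arm or the gripper's body presses on something with over 40 N, if the wrist force passes 120 N, or if a joint passes its speed limit or range.

## Working session

There is one attempt and no reset: what is moved stays moved. The work goes in short steps, Python scripts to look and compute and a tool call to move; the robot and the scene stay as the last step left them, time stands still between calls to the robot, and variables do not carry over. Pictures are saved under pics/ and viewed, at most 14 in all, crops included, and the job is handed in when it is done.

Besides the shell and the picture viewer there is one more tool, called after ">>>" by a JSON object that holds its "name" and its "arguments", one argument or row to a line. apply_moves: Moves the arm, as the interface text tells. Its arguments: {"type":"object","properties":{"steps":{"type":"array","items":{"type":"array","items":{"type":"array","items":{"type":"number"}}}},"newtons":{"type":"number"}},"required":["steps"]}

```bash
mkdir -p pics; cat > h.py <<'E'
from bench import *
import numpy as np, cv2
from scipy.spatial.transform import Rotation as Rn
def cam(n):
    o=get_obs(); c=get_image(n); c['K']=np.array([[c['fx'],0,c['cx']],[0,c['fy'],c['cy']],[0,0,1.]]); c['D']=np.array(c['distortion'],float)
    if 'R' not in c:
        T=np.eye(4);T[:3,:3]=Rn.from_quat(o['orientation']).as_matrix();T[:3,3]=o['position'];M=T@np.array(c['tool_from_camera'])
        c['R']=M[:3,:3].T;c['t']=-c['R']@M[:3,3]
    c['R']=np.array(c['R']);c['t']=np.array(c['t']).ravel()
    return c
def rays(c,uv):
    p=cv2.undistortPoints(np.array(uv,float).reshape(-1,1,2),c['K'],c['D']).reshape(-1,2)
    return np.c_[p,np.ones(len(p))]
def plane(c,uv,z):
    d=rays(c,uv)@c['R']; o=-c['R'].T@c['t']
    return o+d*((z-o[2])/d[:,2])[:,None]
def cloud(c):
    v,u=np.mgrid[0:420,0:560]; r=rays(c,np.c_[u.ravel(),v.ravel()])
    P=(r*c['depth'].reshape(-1,1)-c['t'])@c['R']
    P[c['depth'].ravel()==0]=np.nan
    return P.reshape(420,560,3)
def save(img,f): cv2.imwrite('pics/'+f,cv2.cvtColor(img,cv2.COLOR_RGB2BGR))
E
python3 - <<'E'
from h import *
for n in('top','scene','wrist'):
    c=cam(n); save(c['img'],n+'0.png'); np.savez('%s0.npz'%n,**{k:v for k,v in c.items()}); print(n,-c['R'].T@c['t'],c['fx'])
print(get_obs())
E
```

```text
top [ 0.41703613 -0.01751915  1.21388872] 437.6123654574576
scene [ 1.2680697  -0.02867807  1.14231128] 512.4211731353998
wrist [ 0.31113853 -0.54680336  0.37281827] 333.9728898985217
{'time_s': 0.15, 'joints': array([ 1.12011255,  0.38412338,  0.01636105,  1.37090226, -0.00630294,
        1.38822454, -0.04651112]), 'joint_vel': array([ 3.31379138e-04, -3.84541845e-03, -9.14645798e-04, -5.06744344e-03,
       -1.22269629e-03,  6.43434264e-05,  7.94192639e-04]), 'joint_efforts': array([ 1.24785627e-03, -6.28156114e+01,  8.45687427e-01, -3.72170413e+01,
        1.69349351e-02,  1.07903496e-02, -3.27871635e-05]), 'position': array([ 0.23620919, -0.57815107,  0.19326443]), 'orientation': array([ 9.81255140e-01,  1.92711449e-01, -1.59673520e-04, -7.88421774e-04]), 'contact_force': array([ 0.35032432, -0.25436076,  0.18313808]), 'moment': array([-0.00124729,  0.01274641,  0.03589097]), 'grip_force': 0.0, 'width': 0.08541125687766861}
```

View pics/top0.png

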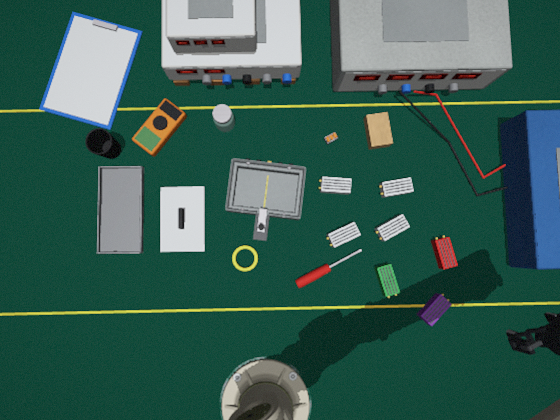

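View pics/scene0.png

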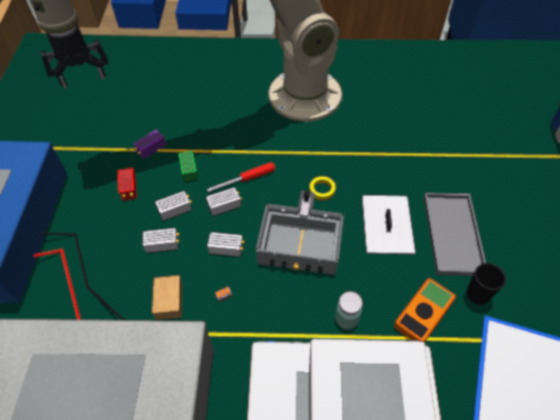

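The top view shows four plain aluminium blocks, at (336,185), (397,187), (344,234) and (393,227). The green (388,281), red (445,252) and purple (435,310) ones are decoys. The box is at (266,188) with its bolt at (262,222), the cover at (182,219) and the tray at (120,210).

```bash
cat >> h.py <<'E'
def rect(P,m):
    q=P[m][:,:2]; q=q[~np.isnan(q).any(1)]
    (cx,cy),(w,h),a=cv2.minAreaRect((q*1000).astype(np.float32))
    if w<h: w,h,a=h,w,a+90
    return [round(float(x),1) for x in (cx,cy,w,h,(a+90)%180-90)]   # mm, angle of the long side from world x
def blocks(c,P,zlo=0.028,zhi=0.05,amin=150):
    g=c['img'].astype(int); z=P[...,2]
    s=(g.max(2)-g.min(2)<50)&(z>zlo)&(z<zhi)
    s=cv2.morphologyEx(s.astype(np.uint8),cv2.MORPH_CLOSE,np.ones((3,3)))
    n,l,st,ce=cv2.connectedComponentsWithStats(s)
    for i in range(1,n):
        m=(l==i)&(z>zlo)&(z<zhi)
        if st[i,4]>amin: print(ce[i].round(),st[i,4],rect(P,m),'z',np.round(np.nanmedian(z[m])*1000,1))
E
python3 - <<'E'
from h import *
def load(n): return dict(np.load(n+'0.npz'))
for n in('top','scene'):
    c=load(n);P=cloud(c);z=P[...,2];print(n);blocks(c,P)
    inb=lambda x0,x1,y0,y1:(P[...,0]>x0)&(P[...,0]<x1)&(P[...,1]>y0)&(P[...,1]<y1)
    B=(P[...,0]>.38)&(P[...,0]<.75)
    reg=inb(.4,.75,-.12,.14)
    print('boxhi',rect(P,reg&(z>.055)&(z<.075)))
    n_,l,st,ce=cv2.connectedComponentsWithStats((reg&(z>.04)&(z<.12)).astype(np.uint8))
    for i in range(1,n_):
        if st[i,4]>30: print(ce[i],st[i,4],rect(P,l==i),np.nanpercentile(z[l==i],[5,50,95]))
    w=inb(.3,.7,.12,.33)&(c['img'].min(2)>150)&(z<.03)
    n_,l,st,ce=cv2.connectedComponentsWithStats(w.astype(np.uint8));i=1+np.argmax(st[1:,4]);print('cover',rect(P,l==i),np.nanmedian(z[l==i]))
    w=inb(.3,.7,.12,.33)&(z>.022)&(z<.06)
    n_,l,st,ce=cv2.connectedComponentsWithStats(w.astype(np.uint8))
    for i in range(1,n_):
        if st[i,4]>30: print('grip?',ce[i],st[i,4],rect(P,l==i),np.nanmedian(z[l==i]))
    w=inb(.25,.75,.28,.52)&(z>.012)&(z<.028);n_,l,st,ce=cv2.connectedComponentsWithStats(w.astype(np.uint8));i=1+np.argmax(st[1:,4]);print('tray',rect(P,l==i))
c=load('top');i=c['img'][90:270,90:420];save(cv2.resize(i,None,fx=2.4,fy=2.4,interpolation=3),'crop1.png')
E
```

```text
top
[344.  64.] 261 [955.7, -219.1, 283.5, 107.2, 25.2] z 39.2
[170. 110.] 206 [801.6, 249.4, 66.5, 26.6, 51.3] z 35.4
[160. 122.] 153 [763.0, 273.8, 36.3, 36.1, 58.5] z 40.2
[509. 194.] 736 [551.9, -661.3, 396.0, 26.9, 0.1] z 38.7
[264. 186.] 762 [572.2, -8.9, 192.2, 133.2, 82.0] z 47.1
[336. 184.] 458 [585.0, -203.9, 82.7, 40.8, 85.0] z 36.8
[398. 186.] 447 [576.1, -372.3, 81.5, 40.4, -81.3] z 37.0
[393. 227.] 454 [465.7, -356.0, 80.4, 40.7, -62.1] z 37.0
[344. 234.] 469 [449.4, -221.0, 82.9, 40.6, -67.0] z 37.0
[388. 280.] 285 [327.1, -336.4, 77.9, 33.2, 17.1] z 37.0
[436. 308.] 453 [246.5, -460.1, 85.8, 42.3, -46.1] z 37.2
[268. 386.] 242 [47.5, -16.7, 157.4, 73.6, 77.9] z 33.4
boxhi [600.0, -8.8, 320.2, 221.7, 5.0]
[222.19672131 124.42622951] 61 [747.1, 100.3, 30.2, 5.5, 89.5] [0.04546136 0.06106558 0.09098996]
[263.72792494 193.81788079] 1812 [541.5, -6.4, 207.2, 199.9, -7.6] [0.04513021 0.05732139 0.07212336]
cover [501.3, 220.7, 180.9, 122.7, -0.4] 0.006193800491400154
grip? [150.44 148.87] 100 [689.2, 304.0, 46.7, 21.4, -90.0] 0.03277123692638641
grip? [180.         217.4242
[... 465 characters left out ...]
470 [574.7, -369.8, 78.7, 43.3, -82.2] z 36.0
[224. 241.] 473 [583.2, -204.4, 79.6, 43.5, 85.2] z 35.7
[296. 261.] 454 [645.4, -22.7, 196.1, 16.8, 81.9] z 36.6
[424. 310.] 174 [764.7, 272.6, 34.9, 34.2, -88.2] z 38.9
[413. 325.] 252 [798.5, 245.9, 55.1, 25.9, 51.1] z 33.6
boxhi [540.5, -8.8, 208.2, 199.4, -8.1]
[300.33412774 228.33317445] 2098 [540.6, -8.8, 208.3, 199.4, -8.0] [0.04329377 0.0568733  0.07124786]
cover [500.3, 220.4, 185.2, 123.7, -0.1] 0.005278012036560243
grip? [389.14851485 218.23762376] 101 [501.5, 221.3, 54.8, 12.3, -0.0] 0.031760523171235754
grip? [430.38202247 283.87640449] 89 [689.3, 303.9, 46.1, 21.0, -89.9] 0.032210123476800114
tray [528.9, 389.2, 246.0, 123.3, -0.9]
```

View pics/crop1.png

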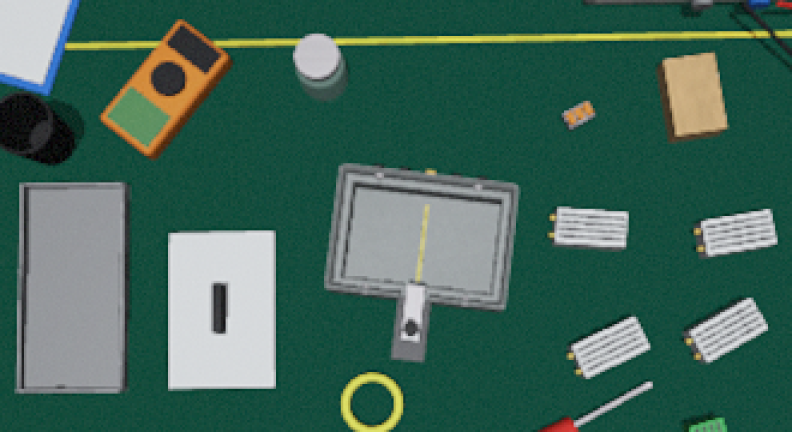

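The crop confirms the four plain finned blocks; none of them is green, red or purple. Next I refine the box pose and the knob.

```bash
cat >> h.py <<'E'
def go(x,y,z,yaw,o=None):
    """shift (mm, tool axes) and turn (deg) from here to TCP x,y,z with tool x at yaw (deg), tool down"""
    o=o or get_obs(); R=Rn.from_quat(o['orientation']); p=np.array(o['position'])
    best=None
    for k in(0,180):
        T=Rn.from_euler('z',yaw+k,degrees=True)*Rn.from_euler('x',180,degrees=True)
        r=(R.inv()*T).as_rotvec(degrees=True)
        if best is None or np.linalg.norm(r)<np.linalg.norm(best): best=r
    d=R.inv().apply(np.array([x,y,z])-p)
    print('shift m',d.round(4),'turn',best.round(1)); return d,best
E
python3 - <<'E'
from h import *
for n in('top','scene'):
    c=dict(np.load(n+'0.npz'));P=cloud(c);z=P[...,2]
    a=np.radians(-8.);C=np.array([.569,-.01]);R=np.array([[np.cos(a),-np.sin(a)],[np.sin(a),np.cos(a)]])
    L=(P[...,:2]-C)@R
    near=(abs(L[...,0])<.08)&(abs(L[...,1])<.11)
    rim=near&(z>.058)&(z<.08)&~((abs(L[...,1])<.03)&(L[...,0]<0))
    print(n,'rim',rect(P,rim),rim.sum(),np.nanmedian(z[rim]))
    led=near&(z>.043)&(z<.053)&(abs(L[...,1])<.1)
    print('ledge',rect(P,led))
    q=(abs(L[...,1])<.03)&(L[...,0]<-.05)&(L[...,0]>-.15)&(z>.03)
    hi=q&(z>.066);print('hi',hi.sum(),np.nanpercentile(z[q],[5,50,90,99]))
    dk=q&(c['img'].max(2)<70)&(z>.05)
    for nm,m in(('hi',hi),('dark',dk)):
        if m.sum(): print(nm,m.sum(),np.nanmedian(P[m],0).round(4),'local',np.nanmedian(L[m],0).round(4),np.nanmax(z[m]).round(4),L[m].min(0).round(3),L[m].max(0).round(3))
    br=(abs(L[...,1])<.03)&(L[...,0]<-.08)&(L[...,0]>-.16)&(z>.015);print('bracket end',L[br].min(0).round(4),L[br].max(0).round(4))
    cv=cv2.resize(c['img'][195:250,235:295] if n=='top' else c['img'][180:290,245:355],(500,460),interpolation=3);save(cv,'box_%s.png'%n)
E
```

```text
top rim [574.9, -10.9, 199.7, 140.3, 82.1] 646 0.0676283861759002
ledge [564.3, -9.9, 187.7, 148.6, 82.2]
hi 113 [0.04820113 0.05823968 0.06913134 0.09674411]
hi 113 [0.4935 0.0008 0.0684] local [-0.0759 -0.0011] 0.0986 [-0.109 -0.03 ] [-0.051  0.029]
dark 16 [0.4716 0.0011 0.0954] local [-0.0983 -0.0024] 0.0972 [-0.106 -0.006] [-0.093  0.003]
bracket end [-0.1598 -0.018 ] [-0.08    0.0297]
scene rim [572.6, -13.3, 199.4, 143.3, 82.0] 738 0.06553478597355342
ledge [571.9, -11.8, 195.2, 143.3, 81.9]
hi 116 [0.03604554 0.05711453 0.07379549 0.09491857]
hi 116 [ 0.4787 -0.0007  0.071 ] local [-0.091  -0.0034] 0.0981 [-0.108 -0.028] [-0.05   0.027]
dark 58 [0.4754 0.0015 0.087 ] local [-0.0945 -0.0016] 0.0981 [-0.131 -0.027] [-0.058  0.028]
bracket end [-0.1583 -0.0204] [-0.0808  0.0276]
```

View pics/box_scene.png

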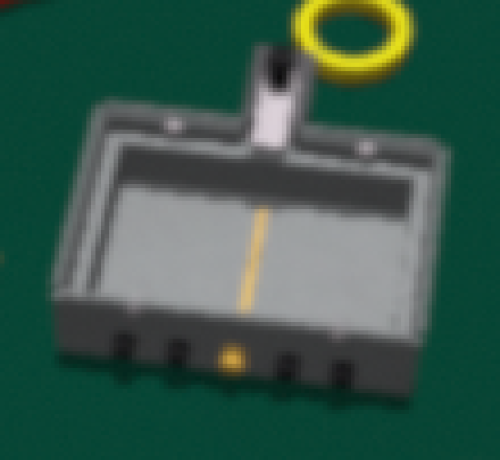

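The box centre is about (0.574,-0.012) with its x axis at -8°. The knob is near (0.471,0.001) with its top at z≈0.098, so the bolt is home. Moving there for a wrist look.

```bash
python3 -c "
from h import *
go(.455,.003,.2,-8)
print(dict(np.load('wrist0.npz'))['tool_from_camera'])"
```

```text
shift m [ 0.4223 -0.4552 -0.006 ] turn [-0.1  0.  30.2]
[[ 3.08124472e-04 -9.49176357e-01 -3.14744577e-01  8.12240604e-02]
 [ 9.99999952e-01  2.98351375e-04  7.92273733e-05 -9.36528531e-04]
 [ 1.87037279e-05 -3.14744587e-01  9.49176403e-01 -1.79660651e-01]
 [ 0.00000000e+00  0.00000000e+00  0.00000000e+00  1.00000000e+00]]
```

>>> {"name": "apply_moves", "arguments": {
  "steps": [
    [[0.0854, 0.05, -0.055, 0, 0, 0, 4], [0.0854, 0.1, -0.11, 0, 0, 0, 8], [0.0854, 0.14, -0.15, 0, 0, 0, 12], [0.0854, 0.18, -0.19, 0, 0, 0, 15], [0.0854, 0.22, -0.23, 0, 0, 0, 18], [0.0854, 0.26, -0.27, 0, 0, 0, 22], [0.0854, 0.3, -0.32, 0, 0, 0, 26], [0.0854, 0.34, -0.36, 0, 0, 0, 30]]
  ]
}}

```text
time_s: 1.15
position: [0.415, -0.1145, 0.1942]
orientation: [0.998, -0.069, 0.0, 0.0]
contact_force: [1.3, -0.8, -0.2]
width: 0.0856
grip_force: 0.0
```

```bash
python3 -c "
from h import *
o=get_obs();print(o['position'],o['time_s']);go(.455,.003,.2,-8)"
```

```text
[ 0.41504941 -0.11452367  0.19420847] 1.15
shift m [ 0.0234 -0.1219 -0.0058] turn [ 0.  -0.   0.1]
```

>>> {"name": "apply_moves", "arguments": {
  "steps": [
    [[0.0854, 0.012, -0.06, -0.003, 0, 0, 0], [0.0854, 0.023, -0.122, -0.006, 0, 0, 0], [0.0854, 0.023, -0.122, -0.006, 0, 0, 0], [0.0854, 0.023, -0.122, -0.006, 0, 0, 0], [0.0854, 0.023, -0.122, -0.006, 0, 0, 0]]
  ]
}}

```text
time_s: 1.78
position: [0.4539, -0.0004, 0.1999]
orientation: [0.998, -0.069, -0.0, 0.0]
contact_force: [-0.8, -0.5, 0.4]
width: 0.0852
grip_force: 0.0
```

```bash
python3 - <<'E'
from h import *
o=get_obs();print(o['position'],o['contact_force'])
c=cam('wrist');save(c['img'],'w1.png');P=cloud(c);z=P[...,2]
m=(z>.085)&(z<.105)&(c['img'].max(2)<110)
m&=(abs(P[...,0]-.47)<.05)&(abs(P[...,1])<.04)
n,l,st,ce=cv2.connectedComponentsWithStats(m.astype(np.uint8))
for i in range(1,n):
    if st[i,4]>40: print(ce[i],st[i],rect(P,l==i),np.nanpercentile(z[l==i],[5,50,95]))
rim=(z>.064)&(z<.075)&(P[...,0]>.49);print('rim',rect(P,rim),rim.sum())
b=(abs(P[...,1])<.06)&(P[...,0]<.49)&(z>.03)&(z<.08)
print('bolt/bracket z hist',np.histogram(z[b],bins=np.arange(.03,.085,.005)))
E
```

```text
[ 4.53938476e-01 -4.07528766e-04  1.99875491e-01] [-0.77405072 -0.51022457  0.43251236]
[272.82527881 179.53159851] [264 170  18  20 269] [470.3, 3.1, 15.3, 14.9, 38.4] [0.08924161 0.09401427 0.09533414]
rim [551.7, -8.2, 200.7, 127.0, 82.1] 3885
bolt/bracket z hist (array([  0,   0,   0,   0, 760, 415, 340,  61,  17,  16,   0]), array([0.03 , 0.035, 0.04 , 0.045, 0.05 , 0.055, 0.06 , 0.065, 0.07 ,
       0.075, 0.08 , 0.085]))
```

View pics/w1.png

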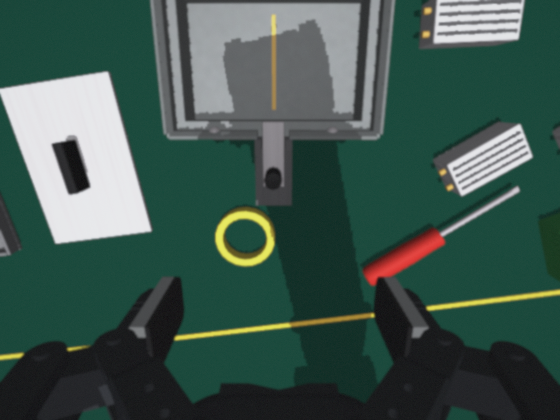

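The wrist view shows the knob at pixel (273,180), which is (0.470,0.003) with its top at z≈0.095. Tape is at (245,237), clear of the path. Going down onto the knob.

```bash
python3 -c "
from h import *
go(.470,.003,.072,-8)"
```

```text
shift m [ 0.0154 -0.0056  0.1279] turn [0.  0.  0.1]
```

>>> {"name": "apply_moves", "arguments": {
  "steps": [
    [[0.0854, 0.0155, -0.0055, 0.04, 0, 0, 0], [0.0854, 0.0155, -0.0055, 0.08, 0, 0, 0], [0.0854, 0.0155, -0.0055, 0.115, 0, 0, 0], [0.0854, 0.0155, -0.0055, 0.128, 0, 0, 0], [0.0854, 0.0155, -0.0055, 0.128, 0, 0, 0], [0.0, 0.0155, -0.0055, 0.128, 0, 0, 0], [0.0, 0.0155, -0.0055, 0.128, 0, 0, 0], [0.0, 0.0155, -0.0055, 0.128, 0, 0, 0]]
  ],
  "newtons": 40
}}

```text
time_s: 2.82
position: [0.4709, 0.0044, 0.0729]
orientation: [0.998, -0.068, 0.001, 0.0]
contact_force: [-0.7, 0.4, 0.6]
width: 0.0323
grip_force: 0.0
```

>>> {"name": "apply_moves", "arguments": {
  "steps": [
    [[0.0, 0, 0, 0, 0, 0, 0], [0.0, 0, 0, 0, 0, 0, 0], [0.0, 0, 0, 0, 0, 0, 0], [0.0, 0, 0, 0, 0, 0, 0]]
  ]
}}

```text
time_s: 3.32
position: [0.4704, 0.0044, 0.0721]
orientation: [0.998, -0.068, 0.0, -0.0]
contact_force: [-0.5, 0.2, 0.3]
width: 0.0002
grip_force: 0.0
```

```bash
python3 - <<'E'
from h import *
a=cam('wrist')['img'][100:420,130:430];b=cam('scene')['img'][130:250,230:400]
save(np.hstack([cv2.resize(a,(375,400)),cv2.resize(b,(420,400),interpolation=3)]),'g1.png')
E
```

```text
(no output)
```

View pics/g1.png

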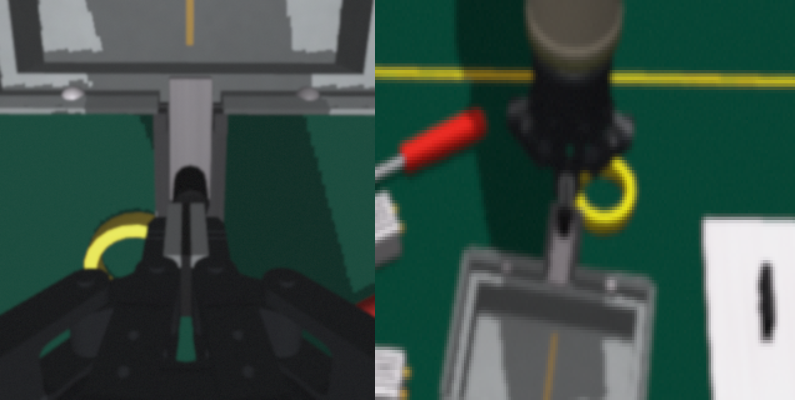

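```bash
python3 - <<'E'
from h import *
print(get_obs()['position'])
for n in('wrist','scene','top'):
    c=cam(n);P=cloud(c);z=P[...,2]
    m=(c['img'].max(2)<70)&(z>.07)&(z<.102)&(abs(P[...,0]-.485)<.04)&(abs(P[...,1]-.003)<.012)
    print(n,m.sum(),np.nanpercentile(P[m],[2,25,50,75,98],axis=0).round(4).tolist())
    t=(z>.088)&(z<.1)&m
    if t.any(): print(rect(P,t))
E
```

```text
[0.47034621 0.00442611 0.07208967]
wrist 693 [[0.4687, -0.004, 0.0712], [0.4739, -0.0011, 0.0804], [0.4758, 0.0023, 0.0892], [0.477, 0.0058, 0.0937], [0.4779, 0.0099, 0.095]]
[472.7, 2.1, 15.4, 9.9, 63.8]
scene 50 [[0.4682, -0.0065, 0.071], [0.4723, -0.0037, 0.0801], [0.4749, 0.0012, 0.0886], [0.477, 0.0041, 0.0931], [0.4804, 0.0091, 0.0963]]
[473.5, 1.0, 15.5, 12.2, 80.6]
top 0 [nan, nan, nan]
  return np.nanmean(a, axis, out=out, keepdims=keepdims)
```

```bash
python3 - <<'E'
from h import *
o=get_obs();R=Rn.from_quat(o['orientation']);c=cam('wrist');P=cloud(c)
for v in range(225,345,8):
    print(v,[ (R.inv().apply(P[v,u]-o['position'])*1000).round(0).astype(int).tolist()+[int(c['img'][v,u].mean())] for u in (266,274,282,290,298)])
print('top'); 
E
```

```text
225 [[10, -8, 9, 113], [11, -4, 8, 131], [11, 1, 9, 134], [11, 6, 8, 130], [10, 11, 9, 107]]
233 [[6, -8, 8, 111], [6, -4, 8, 118], [8, 1, 2, 46], [5, 6, 8, 123], [5, 11, 9, 97]]
241 [[0, -9, 9, 108], [6, -3, -6, 20], [8, 1, -9, 20], [6, 6, -5, 23], [0, 11, 9, 90]]
249 [[-5, -9, 8, 105], [6, -3, -17, 17], [8, 1, -19, 21], [6, 5, -17, 23], [-9, 12, 17, 84]]
257 [[-10, -9, 8, 100], [5, -3, -23, 34], [5, 1, -23, 34], [4, 5, -22, 32], [-15, 12, 18, 79]]
265 [[11, -6, -44, 75], [11, -3, -45, 67], [11, 1, -44, 58], [11, 4, -44, 76], [-21, 12, 17, 61]]
273 [[10, -6, -50, 76], [11, -3, -51, 66], [11, 1, -51, 54], [11, 4, -51, 77], [7, 8, -44, 48]]
281 [[10, -6, -57, 76], [11, -3, -58, 64], [11, 1, -58, 52], [11, 4, -59, 76], [7, 8, -51, 27]]
289 [[11, -6, -64, 77], [11, -3, -64, 65], [11, 1, -64, 51], [11, 4, -64, 76], [7, 7, -58, 33]]
297 [[11, -6, -71, 76], [11, -3, -70, 59], [11, 0, -70, 46], [10, 4, -69, 76], [7, 7, -63, 29]]
305 [[10, -5, -74, 101], [11, -2, -75, 86], [10, 0, -74, 66], [10, 3, -74, 111], [12, 6, -77, 30]]
313 [[12, -5, -82, 27], [7, -3, -75, 76], [7, 0, -74, 63], [12, 3, -82, 26], [13, 6, -84, 30]]
321 [[12, -5, -86, 27], [7, -2, -79, 33], [3, 0, -74, 36], [11, 3, -85, 25], [12, 6, -86, 27]]
329 [[11, -5, -90, 27], [4, -2, -80, 36], [0, 0, -75, 36], [12, 3, -90, 29], [12, 5, -91, 28]]
337 [[11, -5, -93, 28], [2, -2, -81, 34], [-3, 0, -75, 38], [12, 3, -94, 26], [11, 5, -93, 29]]
top
```

The depth image shows the shut fingertips at tool z ≈ -42 mm, so they end 42 mm short of the reported TCP and closed above the knob (knob top at -23 mm). Reopening, then going 40 mm lower while watching the force.

>>> {"name": "apply_moves", "arguments": {
  "steps": [
    [[0.06, 0, 0, 0, 0, 0, 0], [0.06, 0, 0, 0, 0, 0, 0], [0.06, 0, -0.001, 0, 0, 0, 0], [0.06, 0, -0.001, 0.01, 0, 0, 0], [0.06, 0, -0.001, 0.02, 0, 0, 0], [0.06, 0, -0.001, 0.03, 0, 0, 0], [0.06, 0, -0.001, 0.035, 0, 0, 0], [0.06, 0, -0.001, 0.035, 0, 0, 0]]
  ]
}}

```text
time_s: 4.62
position: [0.4701, 0.0055, 0.0366]
orientation: [0.998, -0.068, -0.001, -0.0]
contact_force: [1.1, -0.3, 0.4]
width: 0.0601
grip_force: 0.0
```

>>> {"name": "apply_moves", "arguments": {
  "steps": [
    [[0.0, 0, 0, 0, 0, 0, 0], [0.0, 0, 0, 0, 0, 0, 0], [0.0, 0, 0, 0, 0, 0, 0], [0.0, 0, 0, 0, 0, 0, 0], [0.0, 0, 0, 0, 0, 0, 0]]
  ]
}}

```text
time_s: 5.25
position: [0.4706, 0.0025, 0.0378]
orientation: [0.998, -0.069, 0.0, 0.002]
contact_force: [-2.0, -7.6, 6.0]
width: 0.0144
grip_force: 39.0
```

Gripped. Now pulling the bolt out.

>>> {"name": "apply_moves", "arguments": {
  "steps": [
    [[0.0, -0.004, 0.002, 0, 0, 0, 0], [0.0, -0.01, 0.003, 0, 0, 0, 0], [0.0, -0.016, 0.003, 0, 0, 0, 0], [0.0, -0.022, 0.003, 0, 0, 0, 0], [0.0, -0.027, 0.003, 0, 0, 0, 0], [0.0, -0.03, 0.003, 0, 0, 0, 0], [0.0, -0.031, 0.003, 0, 0, 0, 0], [0.0, -0.031, 0.003, 0, 0, 0, 0]]
  ]
}}

```text
time_s: 6.25
position: [0.4479, 0.0058, 0.0383]
orientation: [0.998, -0.068, 0.008, -0.001]
contact_force: [40.7, -5.5, -35.0]
width: 0.0137
grip_force: 39.5
```

```bash
python3 -c "
from h import *
o=get_obs();print(o['position'],o['contact_force'],o['width'],o['joints'].round(2))"
```

```text
[0.44789046 0.00576351 0.03826149] [ 40.72665631  -5.54168301 -34.95531306] 0.013707255833028148 [ 0.4   0.18 -0.53  2.03  0.11  0.94 -1.89]
```

>>> {"name": "apply_moves", "arguments": {
  "steps": [
    [[0.0, 0.004, 0, 0, 0, 0, 0], [0.0, 0.004, 0, 0, 0, 0, 0]]
  ]
}}

```text
time_s: 6.5
position: [0.448, 0.0057, 0.038]
orientation: [0.998, -0.068, 0.004, -0.001]
contact_force: [22.2, -5.0, -14.7]
width: 0.014
grip_force: 41.9
```

```bash
python3 - <<'E'
from h import *
o=get_obs();print(o['position'],o['contact_force'],o['width'])
c=cam('wrist');P=cloud(c)
a=c['img'][60:360,130:430];b=cam('scene')['img'][130:250,230:400]
save(np.hstack([cv2.resize(a,(400,400)),cv2.resize(b,(400,400),interpolation=3)]),'g2.png')
E
```

```text
[0.44798684 0.00570542 0.03801904] [ 22.20117936  -4.97855777 -14.7221911 ] 0.013978809566271835
```

View pics/g2.png

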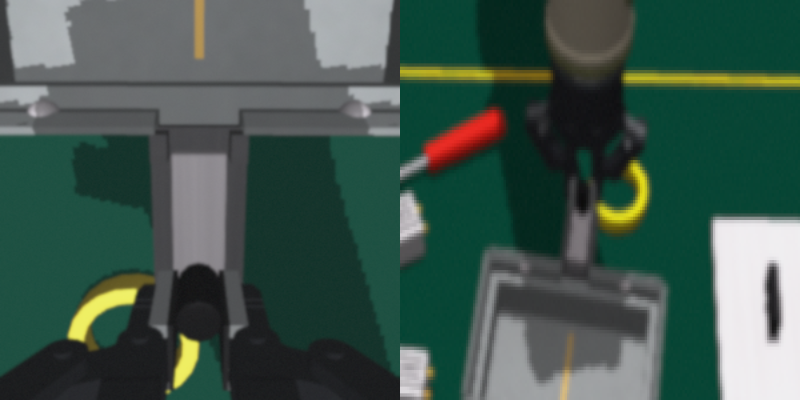

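The bolt is at its stop: the nose is out of the rim, and the knob at about (200,300) is still between the pads. Releasing and rising.

>>> {"name": "apply_moves", "arguments": {
  "steps": [
    [[0.0, 0.003, 0, 0, 0, 0, 0], [0.06, 0.003, 0, 0, 0, 0, 0], [0.06, 0.003, 0, 0, 0, 0, 0], [0.06, 0.003, 0, 0, 0, 0, 0], [0.06, 0.003, 0, -0.04, 0, 0, 0], [0.0854, 0.003, 0, -0.08, 0, 0, 0], [0.0854, 0.003, 0, -0.12, 0, 0, 0], [0.0854, 0.003, 0, -0.12, 0, 0, 0]]
  ]
}}

```text
time_s: 7.6
position: [0.4481, 0.0059, 0.16]
orientation: [0.998, -0.068, 0.003, 0.0]
contact_force: [0.3, -0.3, -0.6]
width: 0.0856
grip_force: 0.0
```

```bash
python3 - <<'E'
from h import *
o=get_obs();print(o['position'],o['contact_force'],o['orientation'])
for n in('wrist','scene'):
    c=cam(n);P=cloud(c);z=P[...,2]
    t=(c['img'].max(2)<110)&(z>.085)&(z<.1)&(abs(P[...,0]-.46)<.04)&(abs(P[...,1]-.003)<.02)
    if t.any(): print(n,rect(P,t),t.sum())
    if n=='scene': blocks(c,P)
    else:
        for v in range(270,330,10): print(v,[(c['tool_from_camera']@np.r_[(rays(c,[[u,v]])[0]*c['depth'][v,u]),1])[:3].round(3).tolist() for u in(150,165,180)])
go(.449,-.2215,.18,23); go(.449,-.2215,.042+.19,23)
E
```

```text
[0.44811469 0.00592078 0.16001988] [ 0.30030914 -0.32844663 -0.62909933] [ 9.97699473e-01 -6.77364017e-02  2.74240155e-03  1.42203700e-04]
wrist [447.9, 6.1, 15.5, 15.1, 36.1] 346
270 [[-0.101, -0.147, 0.161], [-0.1, -0.13, 0.16], [-0.101, -0.113, 0.16]]
280 [[-0.113, -0.149, 0.159], [0.011, -0.048, -0.058], [0.007, -0.044, -0.051]]
290 [[0.006, -0.054, -0.058], [0.011, -0.045, -0.066], [0.003, -0.044, -0.053]]
300 [[0.011, -0.049, -0.072], [0.01, -0.044, -0.071], [0.0, -0.043, -0.056]]
310 [[0.011, -0.046, -0.078], [0.006, -0.044, -0.072], [-0.005, -0.044, -0.055]]
320 [[0.011, -0.044, -0.084], [0.003, -0.043, -0.074], [-0.009, -0.044, -0.057]]
scene [449.6, 5.2, 14.5, 13.3, -0.8] 32
[ 36. 240.] 826 [554.8, -667.3, 399.7, 48.0, -4.9] z 38.2
[222. 198.] 403 [447.8, -222.1, 79.7, 45.3, -65.3] z 35.6
[172. 202.] 415 [464.4, -354.6, 79.6, 44.9, -62.5] z 35.4
[300. 224.] 829 [563.1, -12.1, 186.4, 124.2, 82.1] z 45.6
[159. 237.] 475 [574.1, -370.0, 79.4, 45.3, -81.8] z 36.1
[224. 241.] 474 [583.0, -204.4, 80.1, 44.7, 85.6] z 35.6
[297. 261.] 455 [645.9, -22.7, 195.8, 18.2, 81.5] z 37.3
[424. 310.] 174 [765.0, 273.8, 34.4, 34.3, -82.9] z 38.9
[413. 325.] 253 [797.8, 246.5, 55.0, 27.3, 52.6] z 33.7
shift m [ 0.0337  0.2247 -0.0231] turn [  0.    0.  -30.8]
shift m [ 0.0337  0.2247 -0.0751] turn [  0.    0.  -30.8]
```

The knob is now at (0.448,0.006) and no longer moves, at its stop with the bracket end just beyond. The blocks are unchanged. Block 1, at (0.449,-0.2215), is next.

```bash
python3 -c "
from h import *
go(.449,-.2215,.06,-66.5);"
```

```text
shift m [0.0337 0.2247 0.0969] turn [ 0.  -0.  58.7]
```

>>> {"name": "apply_moves", "arguments": {
  "steps": [
    [[0.0854, 0.005, 0.04, 0, 0, 0, 10], [0.0854, 0.012, 0.09, 0, 0, 0, 20], [0.0854, 0.022, 0.14, 0, 0, 0, 30], [0.0854, 0.03, 0.19, 0.02, 0, 0, 40], [0.0854, 0.034, 0.225, 0.05, 0, 0, 50], [0.0854, 0.034, 0.225, 0.08, 0, 0, 58.7], [0.0854, 0.034, 0.225, 0.097, 0, 0, 58.7], [0.0854, 0.034, 0.225, 0.097, 0, 0, 58.7]]
  ]
}}

```text
time_s: 8.7
position: [0.4484, -0.2205, 0.0584]
orientation: [0.838, -0.546, -0.002, 0.0]
contact_force: [-0.1, -0.3, 0.3]
width: 0.0854
grip_force: 0.0
```

```bash
python3 - <<'E'
from h import *
o=get_obs();print(o['position'],o['contact_force'],o['joints'].round(2))
c=cam('wrist');P=cloud(c);blocks(c,P,amin=800)
go(.449,-.2215,-.036,-66.5)
E
```

```text
[ 0.44836364 -0.22046665  0.05842695] [-0.11626821 -0.27517594  0.33024219] [ 0.62  0.25 -0.26  1.87  0.07  1.03 -2.4 ]
[352.  43.] 6494 [455.6, -338.2, 46.0, 40.0, -62.2] z 36.0
[ 72. 169.] 8831 [582.4, -203.0, 80.6, 41.0, 84.5] z 36.1
[280. 226.] 7098 [447.1, -220.7, 80.2, 40.1, -65.9] z 36.0
[ 55. 302.] 3077 [571.4, -110.8, 92.1, 4.4, -8.0] z 38.5
shift m [0.0005 0.0006 0.0958] turn [0.  0.1 0.3]
```

>>> {"name": "apply_moves", "arguments": {
  "steps": [
    [[0.0854, 0, 0.001, 0.04, 0, 0, 0], [0.0854, 0, 0.001, 0.08, 0, 0, 0], [0.0854, 0, 0.001, 0.094, 0, 0, 0], [0.0854, 0, 0.001, 0.094, 0, 0, 0], [0.02, 0, 0.001, 0.094, 0, 0, 0], [0.02, 0, 0.001, 0.094, 0, 0, 0], [0.02, 0, 0.001, 0.094, 0, 0, 0], [0.02, 0, 0.001, 0.094, 0, 0, 0]]
  ],
  "newtons": 60
}}

```text
time_s: 9.75
position: [0.4496, -0.2228, -0.0326]
orientation: [0.836, -0.548, 0.001, -0.0]
contact_force: [-1.2, 0.5, 6.6]
width: 0.0393
grip_force: 61.7
```

>>> {"name": "apply_moves", "arguments": {
  "steps": [
    [[0.02, 0, 0, 0, 0, 0, 0], [0.02, 0, 0, -0.04, 0, 0, 0], [0.02, 0, 0, -0.08, 0, 0, 0], [0.02, 0, 0, -0.12, 0, 0, 0], [0.02, 0, 0, -0.12, 0, 0, 0], [0.02, 0, 0, -0.12, 0, 0, 0], [0.02, 0, 0, -0.12, 0, 0, 0], [0.02, 0, 0, -0.12, 0, 0, 0]]
  ]
}}

```text
time_s: 10.75
position: [0.448, -0.2219, 0.085]
orientation: [0.836, -0.548, -0.001, 0.0]
contact_force: [0.1, 0.6, -1.7]
width: 0.0389
grip_force: 61.1
```

```bash
cat >> h.py <<'E'
B0=np.array([.574,-.012]);BY=-8.0
def boxpt(x,y):
    a=np.radians(BY);return B0+np.array([x*np.cos(a)-y*np.sin(a),x*np.sin(a)+y*np.cos(a)])
def st():
    f=[]
    for i in range(1): o=get_obs()
    print(o['time_s'],o['position'].round(4),'F',o['contact_force'].round(2),'w',round(o['width'],4),'g',o['grip_force'],'j7',o['joints'][6].round(2))
E
python3 - <<'E'
from h import *
st()
c=cam('wrist');P=cloud(c);o=get_obs();R=Rn.from_quat(o['orientation'])
print(get_obs()['contact_force'])
g=c['img'].astype(int);m=(g.min(2)>120)&(c['depth']<.2)&(c['depth']>0)
q=R.inv().apply(P[m]-o['position']);q=q[q[:,2]>-.05];print('held block in tool frame',np.percentile(q,[2,50,98],axis=0).round(4).tolist(),rect(P,m))
print(boxpt(0,50),boxpt(0,-50));go(*boxpt(0,50),.1,-8);go(*boxpt(0,-50),.1,-8);go(.5,.389,.1,-90)
E
```

```text
10.75 [ 0.448  -0.2219  0.085 ] F [ 0.12  0.62 -1.67] w 0.0389 g 61.05389356613159 j7 -2.39
[-0.00802214  0.92632028 -2.09780601]
held block in tool frame [[0.0363, -0.0184, -0.0498], [0.0369, 0.0143, -0.0381], [0.1382, 0.0546, 0.0498]] [468.9, -276.3, 187.0, 90.8, -85.2]
[ 7.53265505 49.50140344] [ -6.38465505 -49.52540344]
shift m [-4.27643e+01 -2.63404e+01  2.25000e-02] turn [  0.    0.1 -58.5]
shift m [42.4797 25.942  -0.052 ] turn [  0.    0.1 -58.5]
shift m [-0.5395 -0.2914 -0.0143] turn [ 0.1  0.1 23.5]
```

Block 1 reads about 1.9 N, so it is light and goes to the tray.

```bash
sed -i 's/return B0+np.array/return B0+np.array/' h.py; python3 -c "
from h import *
go(.588,.409,.085,0);print(B0)"; grep -n "B0" h.py
```

```text
shift m [-0.5227 -0.3801  0.0006] turn [ -0.    0.1 -66.5]
[ 0.574 -0.012]
46:B0=np.array([.574,-.012]);BY=-8.0
48:    a=np.radians(BY);return B0+np.array([x*np.cos(a)-y*np.sin(a),x*np.sin(a)+y*np.cos(a)])
```

>>> {"name": "apply_moves", "arguments": {
  "steps": [
    [[0.02, -0.03, -0.02, 0, 0, 0, -5], [0.02, -0.07, -0.05, 0, 0, 0, -11], [0.02, -0.11, -0.08, 0, 0, 0, -17], [0.02, -0.155, -0.112, 0, 0, 0, -23], [0.02, -0.2, -0.145, 0, 0, 0, -29], [0.02, -0.245, -0.178, 0, 0, 0, -36], [0.02, -0.29, -0.21, 0, 0, 0, -43], [0.02, -0.33, -0.24, 0, 0, 0, -50]]
  ]
}}

```text
time_s: 11.8
position: [0.5364, 0.1794, 0.0861]
orientation: [0.99, -0.14, -0.0, -0.0]
contact_force: [0.2, -0.5, -1.1]
width: 0.0394
grip_force: 60.9
```

```bash
python3 -c "
from h import *
st();go(.588,.409,.085,0)"
```

```text
11.8 [0.5364 0.1794 0.0861] F [ 0.18 -0.53 -1.11] w 0.0394 g 60.885833501815796 j7 -2.42
shift m [-0.0141 -0.2349  0.0013] turn [ -0.    0.  -16.1]
```

>>> {"name": "apply_moves", "arguments": {
  "steps": [
    [[0.02, -0.003, -0.05, 0, 0, 0, -4], [0.02, -0.006, -0.1, 0, 0, 0, -8], [0.02, -0.01, -0.15, 0, 0, 0, -12], [0.02, -0.014, -0.2, 0, 0, 0, -16], [0.02, -0.014, -0.235, 0.02, 0, 0, -16], [0.02, -0.014, -0.235, 0.06, 0, 0, -16], [0.02, -0.014, -0.235, 0.09, 0, 0, -16], [0.02, -0.014, -0.235, 0.09, 0, 0, -16]]
  ]
}}

```text
time_s: 12.8
position: [0.5874, 0.4047, -0.0075]
orientation: [1.0, -0.003, -0.003, 0.002]
contact_force: [0.3, 0.7, -1.1]
width: 0.039
grip_force: 61.0
```

```bash
python3 -c "
from h import *
st();go(.588,.409,-.029,0)"
```

```text
12.8 [ 0.5874  0.4047 -0.0075] F [ 0.34  0.73 -1.14] w 0.039 g 60.99721670150757 j7 -2.49
shift m [ 0.0007 -0.0043  0.0215] turn [ 0.2  0.3 -0.4]
```

>>> {"name": "apply_moves", "arguments": {
  "steps": [
    [[0.02, 0, -0.002, 0.012, 0, 0, 0], [0.02, 0, -0.002, 0.023, 0, 0, 0], [0.02, 0, -0.002, 0.023, 0, 0, 0], [0.055, 0, -0.002, 0.023, 0, 0, 0], [0.055, 0, -0.002, 0.023, 0, 0, 0], [0.055, 0, -0.002, 0.0, 0, 0, 0], [0.055, 0, -0.002, -0.05, 0, 0, 0], [0.0854, 0, -0.002, -0.1, 0, 0, 0]]
  ]
}}

```text
time_s: 13.8
position: [0.5903, 0.4077, 0.0996]
orientation: [1.0, -0.004, 0.0, -0.001]
contact_force: [1.1, -0.2, -0.8]
width: 0.0713
grip_force: 0.0
```

```bash
python3 - <<'E'
from h import *
st();c=cam('scene');P=cloud(c);z=P[...,2]
blocks(c,P,.03,.05)
go(.4645,-.355,.06,-61.5)
E
```

```text
13.8 [0.5903 0.4077 0.0996] F [ 1.06 -0.17 -0.75] w 0.0713 g 0.0 j7 -2.46
[305.  97.] 277 [39.8, 1.4, 156.4, 77.1, -89.5] z 37.0
[ 36. 241.] 741 [554.7, -670.2, 399.3, 37.3, -4.7] z 39.2
[172. 202.] 399 [464.4, -354.8, 79.9, 47.2, -60.9] z 35.8
[300. 224.] 799 [558.4, -11.5, 186.6, 132.4, 82.1] z 45.9
[159. 237.] 458 [574.7, -369.9, 78.8, 43.8, -81.6] z 36.1
[224. 241.] 456 [583.5, -204.5, 80.9, 43.2, 84.7] z 35.9
[467. 247.] 536 [589.7, 406.4, 82.8, 44.1, -0.2] z 39.0
[296. 261.] 419 [644.7, -23.1, 194.3, 17.4, 82.0] z 38.7
[424. 311.] 174 [764.3, 273.4, 34.7, 33.2, 2.5] z 39.0
[413. 325.] 252 [798.6, 245.8, 55.1, 26.0, 50.5] z 33.6
shift m [-0.1221  0.7668  0.0412] turn [-0.7 -0.2 61. ]
```

Block 1 lies flat in the tray with its top at 39 mm. On to block 2 at (0.4645,-0.355).

>>> {"name": "apply_moves", "arguments": {
  "steps": [
    [[0.0854, -0.01, 0.05, 0, 0, 0, 5], [0.0854, -0.02, 0.11, 0, 0, 0, 10], [0.0854, -0.03, 0.17, 0, 0, 0, 16], [0.0854, -0.04, 0.23, 0, 0, 0, 22], [0.0854, -0.05, 0.29, 0, 0, 0, 28], [0.0854, -0.06, 0.35, 0, 0, 0, 34], [0.0854, -0.07, 0.41, 0, 0, 0, 40], [0.0854, -0.08, 0.47, 0, 0, 0, 46]]
  ]
}}

```text
time_s: 14.85
position: [0.5067, -0.0635, 0.0982]
orientation: [0.918, -0.396, 0.002, -0.0]
contact_force: [1.4, -0.1, -0.7]
width: 0.0853
grip_force: 0.0
```

```bash
python3 -c "
from h import *
st();go(.4645,-.355,.07,-61.5)"
```

```text
14.85 [ 0.5067 -0.0635  0.0982] F [ 1.42 -0.08 -0.7 ] w 0.0853 g 0.0 j7 -2.42
shift m [0.1829 0.2308 0.0283] turn [-0.1 -0.1 14.9]
```

>>> {"name": "apply_moves", "arguments": {
  "steps": [
    [[0.0854, 0.04, 0.05, 0, 0, 0, 4], [0.0854, 0.08, 0.1, 0, 0, 0, 8], [0.0854, 0.12, 0.15, 0, 0, 0, 12], [0.0854, 0.155, 0.195, 0, 0, 0, 15], [0.0854, 0.183, 0.231, 0.02, 0, 0, 15], [0.0854, 0.183, 0.231, 0.03, 0, 0, 15], [0.0854, 0.183, 0.231, 0.03, 0, 0, 15], [0.0854, 0.183, 0.231, 0.03, 0, 0, 15]]
  ]
}}

```text
time_s: 15.85
position: [0.4663, -0.352, 0.0674]
orientation: [0.86, -0.51, 0.001, -0.0]
contact_force: [0.5, 0.4, -0.3]
width: 0.0856
grip_force: 0.0
```

```bash
python3 - <<'E'
from h import *
st();c=cam('wrist');P=cloud(c);blocks(c,P,amin=1500);go(.4640,-.355,-.035,-61.8)
E
```

```text
15.85 [ 0.4663 -0.352   0.0674] F [ 0.5   0.37 -0.3 ] w 0.0856 g 0.0 j7 -2.13
[143. 120.] 8898 [573.7, -370.0, 80.0, 40.6, -81.1] z 36.0
[284. 221.] 6629 [463.6, -353.8, 80.4, 40.0, -62.0] z 35.9
[ 53. 309.] 4561 [582.5, -203.1, 82.7, 40.6, 85.0] z 36.0
shift m [0.0012 0.0035 0.1024] turn [-0.1 -0.1  0.5]
```

>>> {"name": "apply_moves", "arguments": {
  "steps": [
    [[0.0854, 0, 0.0025, 0.05, 0, 0, 0], [0.0854, 0, 0.0025, 0.09, 0, 0, 0], [0.0854, 0, 0.0025, 0.102, 0, 0, 0], [0.0854, 0, 0.0025, 0.102, 0, 0, 0], [0.02, 0, 0.0025, 0.102, 0, 0, 0], [0.02, 0, 0.0025, 0.102, 0, 0, 0], [0.02, 0, 0.0025, 0.102, 0, 0, 0], [0.02, 0, 0.0025, 0.102, 0, 0, 0]]
  ]
}}

```text
time_s: 16.9
position: [0.4637, -0.3555, -0.0344]
orientation: [0.86, -0.511, 0.001, 0.0]
contact_force: [1.0, 1.4, 6.8]
width: 0.0392
grip_force: 62.3
```

>>> {"name": "apply_moves", "arguments": {
  "steps": [
    [[0.02, 0, 0, 0, 0, 0, 0], [0.02, 0, 0, -0.04, 0, 0, 0], [0.02, 0, 0, -0.08, 0, 0, 0], [0.02, 0, 0, -0.12, 0, 0, 0], [0.02, 0, 0, -0.12, 0, 0, 0], [0.02, 0, 0, -0.12, 0, 0, 0], [0.02, 0, 0, -0.12, 0, 0, 0], [0.02, 0, 0, -0.12, 0, 0, 0]]
  ]
}}

```text
time_s: 17.9
position: [0.4619, -0.3543, 0.0826]
orientation: [0.86, -0.511, -0.001, -0.0]
contact_force: [-0.9, -0.6, -4.2]
width: 0.0394
grip_force: 62.3
```

```bash
python3 -c "
from h import *
st();go(*boxpt(0,-.05),.09,-8);go(*boxpt(0,.05),.09,-8);go(.472,.409,.085,0)"
```

```text
17.9 [ 0.4619 -0.3543  0.0826] F [-0.87 -0.6  -4.24] w 0.0394 g 62.30063796043396 j7 -2.12
shift m [-0.2071 -0.2322 -0.0071] turn [ -0.    0.2 -53.5]
shift m [-0.2874 -0.2917 -0.007 ] turn [ -0.    0.2 -53.5]
shift m [-0.6659 -0.3734 -0.0011] turn [ -0.    0.2 -61.5]
```

Block 2 reads about 4.2 N, so it is heavy and goes in the box at local y = -50 mm.

>>> {"name": "apply_moves", "arguments": {
  "steps": [
    [[0.02, -0.03, -0.03, 0, 0, 0, -8], [0.02, -0.06, -0.07, 0, 0, 0, -16], [0.02, -0.1, -0.11, 0, 0, 0, -24], [0.02, -0.14, -0.15, 0, 0, 0, -32], [0.02, -0.17, -0.19, 0, 0, 0, -40], [0.02, -0.195, -0.22, 0, 0, 0, -48], [0.02, -0.207, -0.232, 0, 0, 0, -53.5], [0.02, -0.207, -0.232, 0, 0, 0, -53.5]]
  ]
}}

```text
time_s: 18.9
position: [0.5676, -0.0602, 0.0836]
orientation: [0.998, -0.068, -0.0, -0.001]
contact_force: [0.5, -0.5, -4.9]
width: 0.0389
grip_force: 62.2
```

```bash
python3 - <<'E'
from h import *
st();c=cam('wrist');save(c['img'],'w3.png');go(*boxpt(0,-.05),-.027,-8)
c=cam('top');P=cloud(c)
E
```

```text
18.9 [ 0.5676 -0.0602  0.0836] F [ 0.49 -0.45 -4.92] w 0.0389 g 62.16528654098511 j7 -1.82
shift m [-0.0002 -0.0007  0.1105] turn [ 0.   0.1 -0.1]
```

View pics/w3.png

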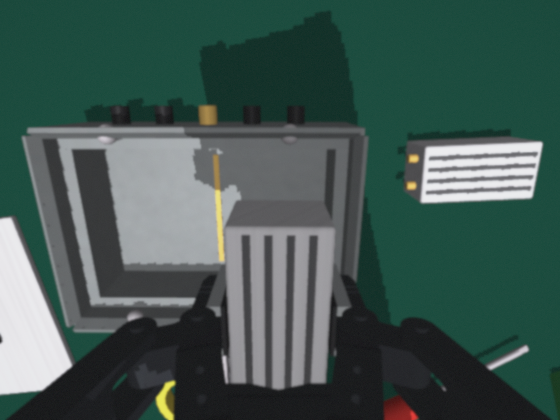

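```bash
python3 - <<'E'
from h import *
c=cam('wrist');v,u=np.mgrid[0:420,0:560];r=rays(c,np.c_[u.ravel(),v.ravel()])*c['depth'].reshape(-1,1)
q=np.c_[r,np.ones(len(r))]@c['tool_from_camera'].T
m=(c['depth'].ravel()>0)&(q[:,2]<-.035)&(c['img'].max(2).ravel()<90);q=q[m]
for a in np.arange(-.04,-.16,-.01):
    s=q[(q[:,2]<a)&(q[:,2]>a-.01)]
    if len(s): print(round(a,3),len(s),s[:,1].min().round(4),s[:,1].max().round(4))
E
```

```text
-0.04 192 -0.0338 0.032
-0.05 526 -0.0343 0.0324
-0.06 950 -0.034 0.0325
-0.07 4777 -0.037 0.037
-0.08 2817 -0.0524 0.0516
-0.09 8726 -0.0562 0.0553
-0.1 6043 -0.0603 0.0583
-0.11 11423 -0.064 0.0621
-0.12 4483 -0.0646 0.0624
```

The knuckles reach ±52–60 mm at rim height, so y = -50 would hit the rim. Using local y = -34 instead.

```bash
python3 - <<'E'
from h import *
st();go(*boxpt(0,-.034),-.027,-8)
E
```

```text
19.05 [ 0.5672 -0.0641  0.0837] F [-0.33 -0.61 -3.85] w 0.0393 g 62.15884566307068 j7 -1.82
shift m [-0.0005 -0.0186  0.1107] turn [ 0.   0.  -0.2]
```

>>> {"name": "apply_moves", "arguments": {
  "steps": [
    [[0.02, 0, -0.018, 0.0, 0, 0, 0], [0.02, 0, -0.018, 0.0, 0, 0, 0], [0.02, 0, -0.018, 0.03, 0, 0, 0], [0.02, 0, -0.018, 0.06, 0, 0, 0], [0.02, 0, -0.018, 0.08, 0, 0, 0], [0.02, 0, -0.018, 0.09, 0, 0, 0], [0.02, 0, -0.018, 0.09, 0, 0, 0]]
  ]
}}

```text
time_s: 19.92
position: [0.57, -0.0444, -0.0061]
orientation: [0.998, -0.07, -0.0, -0.0]
contact_force: [-0.0, 0.8, -4.6]
width: 0.0391
grip_force: 62.2
```

```bash
python3 - <<'E'
from h import *
st();go(*boxpt(0,-.034),-.027,-8)
E
```

```text
19.925 [ 0.57   -0.0444 -0.0061] F [-0.04  0.83 -4.6 ] w 0.0391 g 62.162818908691406 j7 -1.91
shift m [-0.0006  0.0014  0.0209] turn [-0.  0.  0.]
```

>>> {"name": "apply_moves", "arguments": {
  "steps": [
    [[0.02, 0, 0.001, 0.01, 0, 0, 0], [0.02, 0, 0.001, 0.02, 0, 0, 0], [0.02, 0, 0.001, 0.021, 0, 0, 0], [0.047, 0, 0.001, 0.021, 0, 0, 0], [0.047, 0, 0.001, 0.021, 0, 0, 0], [0.047, 0, 0.001, 0.0, 0, 0, 0], [0.047, 0, 0.001, -0.05, 0, 0, 0], [0.0854, 0, 0.001, -0.1, 0, 0, 0]]
  ]
}}

```text
time_s: 20.92
position: [0.5701, -0.0452, 0.096]
orientation: [0.998, -0.069, 0.0, -0.0]
contact_force: [0.6, 0.1, 0.2]
width: 0.0635
grip_force: 0.0
```

```bash
python3 - <<'E'
from h import *
st();c=cam('scene');P=cloud(c)
blocks(c,P,.03,.05,300);go(.5745,-.370,.07,-81.5);go(.583,-.2037,.07,85)
E
```

```text
20.925 [ 0.5701 -0.0452  0.096 ] F [0.62 0.07 0.2 ] w 0.0635 g 0.0 j7 -1.85
[ 36. 240.] 730 [555.3, -669.7, 397.6, 39.6, -4.9] z 39.9
[296. 229.] 1211 [563.0, -12.1, 186.6, 123.6, 82.2] z 42.9
[159. 237.] 460 [575.3, -370.4, 79.6, 44.4, -80.7] z 36.3
[224. 241.] 461 [584.4, -205.0, 80.0, 45.1, 86.1] z 35.8
[467. 247.] 536 [589.8, 406.2, 86.2, 44.0, -0.3] z 39.1
[296. 261.] 406 [646.1, -23.2, 194.9, 18.9, 82.4] z 38.5
shift m [0.0449 0.3219 0.034 ] turn [-0.4 -0.5 73.5]
shift m [0.0303 0.156  0.0339] turn [-0.5 -0.5 87. ]
```

Block 2 is in the box. Next is block 3 at (0.575,-0.370).

>>> {"name": "apply_moves", "arguments": {
  "steps": [
    [[0.0854, 0.005, 0.05, 0, 0, 0, 9], [0.0854, 0.012, 0.1, 0, 0, 0, 18], [0.0854, 0.018, 0.15, 0, 0, 0, 27], [0.0854, 0.025, 0.2, 0, 0, 0, 37], [0.0854, 0.032, 0.25, 0, 0, 0, 47], [0.0854, 0.04, 0.29, 0, 0, 0, 56], [0.0854, 0.045, 0.322, 0.02, 0, 0, 65], [0.0854, 0.045, 0.322, 0.034, 0, 0, 73]]
  ]
}}

```text
time_s: 21.98
position: [0.5685, -0.3748, 0.0594]
orientation: [0.757, -0.653, 0.001, 0.001]
contact_force: [0.6, 1.4, -1.1]
width: 0.0856
grip_force: 0.0
```

>>> {"name": "apply_moves", "arguments": {
  "steps": [
    [[0.0854, 0, 0, 0, 0, 0, 0], [0.0854, 0, 0, 0, 0, 0, 0]]
  ]
}}

```text
time_s: 22.22
position: [0.5708, -0.3699, 0.0611]
orientation: [0.762, -0.648, 0.001, -0.0]
contact_force: [0.0, 0.0, -0.2]
width: 0.0851
grip_force: 0.0
```

```bash
python3 - <<'E'
from h import *
st();c=cam('wrist');P=cloud(c);blocks(c,P,amin=1500);go(.5745,-.370,-.035,-81.3)
E
```

```text
22.225 [ 0.5708 -0.3699  0.0611] F [ 0.01  0.   -0.19] w 0.0851 g 0.0 j7 -2.52
[274. 223.] 7021 [573.9, -369.8, 80.8, 40.1, -81.3] z 36.0
[ 44. 260.] 4977 [724.3, -326.6, 69.8, 56.3, 6.7] z 40.0
shift m [ 0.0005 -0.0034  0.0964] turn [-0.1 -0.   0.5]
```

>>> {"name": "apply_moves", "arguments": {
  "steps": [
    [[0.0854, 0, -0.003, 0.05, 0, 0, 0.5], [0.0854, 0, -0.003, 0.085, 0, 0, 0.5], [0.0854, 0, -0.003, 0.096, 0, 0, 0.5], [0.0854, 0, -0.003, 0.096, 0, 0, 0.5], [0.02, 0, -0.003, 0.096, 0, 0, 0.5], [0.02, 0, -0.003, 0.096, 0, 0, 0.5], [0.02, 0, -0.003, 0.096, 0, 0, 0.5], [0.02, 0, -0.003, 0.096, 0, 0, 0.5]]
  ]
}}

```text
time_s: 23.28
position: [0.5739, -0.3705, -0.0343]
orientation: [0.758, -0.653, 0.001, -0.0]
contact_force: [0.5, 0.6, 6.0]
width: 0.0391
grip_force: 62.2
```

>>> {"name": "apply_moves", "arguments": {
  "steps": [
    [[0.02, 0, 0, 0, 0, 0, 0], [0.02, 0, 0, -0.04, 0, 0, 0], [0.02, 0, 0, -0.08, 0, 0, 0], [0.02, 0, 0, -0.12, 0, 0, 0], [0.02, 0, 0, -0.12, 0, 0, 0], [0.02, 0, 0, -0.12, 0, 0, 0], [0.02, 0, 0, -0.12, 0, 0, 0], [0.02, 0, 0, -0.12, 0, 0, 0]]
  ]
}}

```text
time_s: 24.28
position: [0.572, -0.3695, 0.0823]
orientation: [0.758, -0.653, -0.001, 0.0]
contact_force: [0.0, -0.4, -5.2]
width: 0.0389
grip_force: 62.2
```

```bash
python3 -c "
from h import *
st();go(*boxpt(0,.034),.09,-8);go(.472,.409,.085,0)"
```

```text
24.275 [ 0.572  -0.3695  0.0823] F [ 0.04 -0.39 -5.23] w 0.0389 g 62.16304063796997 j7 -2.53
shift m [-0.3859 -0.0646 -0.007 ] turn [  0.    0.2 -73.5]
shift m [-0.7847 -0.0165 -0.0012] turn [  0.    0.2 -81.5]
```

Block 3 reads about 5 N, so it is heavy and goes in the box at local y = +34 mm.

>>> {"name": "apply_moves", "arguments": {
  "steps": [
    [[0.02, -0.04, -0.006, 0, 0, 0, -9], [0.02, -0.09, -0.015, 0, 0, 0, -18], [0.02, -0.14, -0.023, 0, 0, 0, -27], [0.02, -0.19, -0.032, 0, 0, 0, -36], [0.02, -0.24, -0.04, 0, 0, 0, -45], [0.02, -0.29, -0.048, 0, 0, 0, -54], [0.02, -0.34, -0.056, 0, 0, 0, -63], [0.02, -0.386, -0.064, 0, 0, 0, -72]]
  ]
}}

```text
time_s: 25.28
position: [0.5786, 0.023, 0.0839]
orientation: [0.997, -0.08, -0.0, -0.0]
contact_force: [1.1, -0.3, -4.9]
width: 0.0391
grip_force: 61.9
```

>>> {"name": "apply_moves", "arguments": {
  "steps": [
    [[0.02, 0, 0, 0, 0, 0, -1.5], [0.02, 0, 0, 0, 0, 0, -1.5], [0.02, 0, 0, 0, 0, 0, -1.5]]
  ]
}}

```text
time_s: 25.65
position: [0.5789, 0.0193, 0.0838]
orientation: [0.997, -0.071, -0.0, 0.0]
contact_force: [-0.0, -0.8, -3.3]
width: 0.0394
grip_force: 62.1
```

```bash
python3 -c "
from h import *
st();go(*boxpt(0,.034),-.005,-8)"
```

```text
25.65 [0.5789 0.0193 0.0838] F [-0.02 -0.76 -3.3 ] w 0.0394 g 62.06735014915466 j7 -1.98
shift m [-0.0005 -0.0024  0.0888] turn [ 0.   0.  -0.2]
```

>>> {"name": "apply_moves", "arguments": {
  "steps": [
    [[0.02, 0, -0.002, 0.03, 0, 0, 0], [0.02, 0, -0.002, 0.06, 0, 0, 0], [0.02, 0, -0.002, 0.08, 0, 0, 0], [0.02, 0, -0.002, 0.089, 0, 0, 0], [0.02, 0, -0.002, 0.089, 0, 0, 0]]
  ]
}}

```text
time_s: 26.28
position: [0.5792, 0.0229, -0.005]
orientation: [0.998, -0.07, -0.0, -0.0]
contact_force: [-0.4, 0.6, -3.6]
width: 0.0391
grip_force: 62.1
```

```bash
python3 -c "
from h import *
st();go(*boxpt(0,.034),-.027,-8)"
```

```text
26.275 [ 0.5792  0.0229 -0.005 ] F [-0.41  0.58 -3.57] w 0.0391 g 62.09630370140076 j7 -2.03
shift m [-0.0003  0.0013  0.022 ] turn [-0.  0. -0.]
```

>>> {"name": "apply_moves", "arguments": {
  "steps": [
    [[0.02, 0, 0.001, 0.01, 0, 0, 0], [0.02, 0, 0.001, 0.021, 0, 0, 0], [0.02, 0, 0.001, 0.022, 0, 0, 0], [0.047, 0, 0.001, 0.022, 0, 0, 0], [0.047, 0, 0.001, 0.022, 0, 0, 0], [0.047, 0, 0.001, 0.0, 0, 0, 0], [0.047, 0, 0.001, -0.05, 0, 0, 0], [0.0854, 0, 0.001, -0.1, 0, 0, 0]]
  ]
}}

```text
time_s: 27.28
position: [0.5792, 0.0224, 0.0971]
orientation: [0.998, -0.069, 0.0, -0.0]
contact_force: [1.5, -0.4, -0.6]
width: 0.0638
grip_force: 0.0
```

```bash
python3 - <<'E'
from h import *
st();c=cam('scene');P=cloud(c)
blocks(c,P,.03,.05,300);go(.5835,-.2043,.065,85)
E
```

```text
27.275 [0.5792 0.0224 0.0971] F [ 1.45 -0.44 -0.57] w 0.0638 g 0.0 j7 -1.98
[ 36. 240.] 747 [555.1, -671.5, 398.0, 41.0, -5.0] z 39.9
[300. 232.] 1701 [562.6, -12.3, 187.0, 124.6, 81.8] z 42.3
[224. 241.] 463 [583.7, -204.3, 79.1, 43.9, 84.8] z 35.7
[467. 247.] 531 [588.3, 406.4, 85.4, 44.3, -0.7] z 39.2
[296. 261.] 416 [646.0, -22.5, 195.5, 17.3, 82.3] z 38.2
shift m [0.0314 0.2253 0.0397] turn [-0.6 -0.4 87. ]
```

Block 4 is next, at (0.5835,-0.204). I'll turn the other way so joint 7 stays away from its limit.

>>> {"name": "apply_moves", "arguments": {
  "steps": [
    [[0.0854, 0.005, 0.03, -0.01, 0, 0, -10], [0.0854, 0.01, 0.06, -0.01, 0, 0, -20], [0.0854, 0.015, 0.09, -0.01, 0, 0, -30], [0.0854, 0.02, 0.12, -0.01, 0, 0, -40], [0.0854, 0.025, 0.15, -0.01, 0, 0, -50], [0.0854, 0.03, 0.18, -0.01, 0, 0, -60], [0.0854, 0.031, 0.21, 0, 0, 0, -70], [0.0854, 0.031, 0.225, 0.02, 0, 0, -80]]
  ]
}}

```text
time_s: 28.32
position: [0.5793, -0.2078, 0.076]
orientation: [0.808, 0.589, 0.001, 0.002]
contact_force: [-0.3, 0.8, -0.7]
width: 0.0853
grip_force: 0.0
```

>>> {"name": "apply_moves", "arguments": {
  "steps": [
    [[0.0854, 0, 0, 0, 0, 0, -10], [0.0854, 0, 0, 0.02, 0, 0, -13], [0.0854, 0, 0, 0.02, 0, 0, -13], [0.0854, 0, 0, 0.02, 0, 0, -13]]
  ]
}}

```text
time_s: 28.82
position: [0.5786, -0.2045, 0.0551]
orientation: [0.738, 0.675, 0.0, -0.0]
contact_force: [-0.3, 0.7, 0.9]
width: 0.0854
grip_force: 0.0
```

```bash
python3 - <<'E'
from h import *
st();c=cam('wrist');P=cloud(c);blocks(c,P,amin=1500);go(.583,-.2035,-.035,85)
E
```

```text
28.825 [ 0.5786 -0.2045  0.0551] F [-0.31  0.68  0.91] w 0.0854 g 0.0 j7 -0.1
[219.  43.] 6296 [561.5, -83.8, 127.8, 36.7, -7.6] z 47.7
[285. 226.] 7344 [583.0, -202.1, 80.0, 40.2, 85.0] z 35.9
shift m [0.0014 0.0039 0.0905] turn [ 0.  0. -0.]
```

>>> {"name": "apply_moves", "arguments": {
  "steps": [
    [[0.0854, 0.002, 0.004, 0.05, 0, 0, 0], [0.0854, 0.002, 0.004, 0.08, 0, 0, 0], [0.0854, 0.002, 0.004, 0.09, 0, 0, 0], [0.0854, 0.002, 0.004, 0.09, 0, 0, 0], [0.02, 0.002, 0.004, 0.09, 0, 0, 0], [0.02, 0.002, 0.004, 0.09, 0, 0, 0], [0.02, 0.002, 0.004, 0.09, 0, 0, 0], [0.02, 0.002, 0.004, 0.09, 0, 0, 0]]
  ]
}}

```text
time_s: 29.88
position: [0.5836, -0.2035, -0.0337]
orientation: [0.737, 0.676, 0.0, 0.001]
contact_force: [-1.7, -0.3, 6.8]
width: 0.0393
grip_force: 61.8
```

>>> {"name": "apply_moves", "arguments": {
  "steps": [
    [[0.02, 0, 0, 0, 0, 0, 0], [0.02, 0, 0, -0.04, 0, 0, 0], [0.02, 0, 0, -0.08, 0, 0, 0], [0.02, 0, 0, -0.12, 0, 0, 0], [0.02, 0, 0, -0.12, 0, 0, 0], [0.02, 0, 0, -0.12, 0, 0, 0], [0.02, 0, 0, -0.12, 0, 0, 0], [0.02, 0, 0, -0.12, 0, 0, 0]]
  ]
}}

```text
time_s: 30.88
position: [0.582, -0.2032, 0.0839]
orientation: [0.737, 0.676, -0.0, -0.001]
contact_force: [0.8, -0.5, -1.0]
width: 0.0394
grip_force: 61.1
```

```bash
python3 -c "
from h import *
st();go(*boxpt(0,0),.09,-8);go(.472,.409,.085,180)"
```

```text
30.875 [ 0.582  -0.2032  0.0839] F [ 0.8  -0.46 -1.05] w 0.0394 g 61.12833380699158 j7 -0.09
shift m [ 0.1897 -0.0246 -0.0059] turn [ -0.1  -0.1 -87. ]
shift m [ 6.003e-01 -1.627e-01 -3.000e-04] turn [-0.1  0.  85. ]
```

Block 4 reads about 1 N, so it is light and goes to the tray at (0.472,0.409).

>>> {"name": "apply_moves", "arguments": {
  "steps": [
    [[0.02, 0.04, -0.011, 0, 0, 0, 7], [0.02, 0.09, -0.024, 0, 0, 0, 14], [0.02, 0.14, -0.038, 0, 0, 0, 22], [0.02, 0.19, -0.051, 0, 0, 0, 30], [0.02, 0.24, -0.065, 0, 0, 0, 38], [0.02, 0.29, -0.079, 0, 0, 0, 46], [0.02, 0.34, -0.092, 0, 0, 0, 54], [0.02, 0.39, -0.106, 0, 0, 0, 62]]
  ]
}}

```text
time_s: 31.88
position: [0.5104, 0.1959, 0.0848]
orientation: [0.98, 0.197, -0.0, 0.0]
contact_force: [0.4, 0.9, -1.6]
width: 0.039
grip_force: 61.0
```

```bash
python3 -c "
from h import *
st();go(.472,.409,.0,0)"
```

```text
31.875 [0.5104 0.1959 0.0848] F [ 0.39  0.89 -1.57] w 0.039 g 60.957183837890625 j7 -1.82
shift m [ 0.0471 -0.2114  0.0848] turn [ 0.   0.  22.7]
```

>>> {"name": "apply_moves", "arguments": {
  "steps": [
    [[0.02, 0.01, -0.04, 0, 0, 0, 5], [0.02, 0.02, -0.09, 0, 0, 0, 10], [0.02, 0.03, -0.14, 0, 0, 0, 15], [0.02, 0.042, -0.19, 0, 0, 0, 20], [0.02, 0.047, -0.211, 0, 0, 0, 22.7], [0.02, 0.047, -0.211, 0.04, 0, 0, 22.7], [0.02, 0.047, -0.211, 0.08, 0, 0, 22.7], [0.02, 0.047, -0.211, 0.085, 0, 0, 22.7]]
  ]
}}

```text
time_s: 32.88
position: [0.4696, 0.405, -0.0034]
orientation: [1.0, 0.003, -0.003, 0.002]
contact_force: [-0.4, 0.1, -1.3]
width: 0.0393
grip_force: 61.0
```

```bash
python3 -c "
from h import *
st();go(.472,.409,-.029,0)"
```

```text
32.875 [ 0.4696  0.405  -0.0034] F [-0.37  0.1  -1.32] w 0.0393 g 60.98485708236694 j7 -2.61
shift m [ 0.0025 -0.0041  0.0256] turn [0.2 0.3 0.3]
```

>>> {"name": "apply_moves", "arguments": {
  "steps": [
    [[0.02, 0.001, 0, 0.015, 0, 0, 0], [0.02, 0.001, 0, 0.026, 0, 0, 0], [0.02, 0.001, 0, 0.027, 0, 0, 0], [0.055, 0.001, 0, 0.027, 0, 0, 0], [0.055, 0.001, 0, 0.027, 0, 0, 0], [0.055, 0.001, 0, 0.0, 0, 0, 0], [0.055, 0.001, 0, -0.05, 0, 0, 0], [0.0854, 0.001, 0, -0.1, 0, 0, 0]]
  ]
}}

```text
time_s: 33.88
position: [0.4726, 0.4071, 0.1021]
orientation: [1.0, 0.003, 0.0, -0.0]
contact_force: [0.7, 0.4, -0.6]
width: 0.0716
grip_force: 0.0
```

```bash
python3 - <<'E'
from h import *
st();c=cam('scene');P=cloud(c);z=P[...,2]
blocks(c,P,.03,.05,300)
w=(abs(P[...,0]-.5)<.03)&(abs(P[...,1]-.22)<.04)&(z>.022)&(z<.06);print('bar',rect(P,w))
go(.5017,.221,.1,0);c=cam('top');save(cv2.resize(c['img'][100:270,80:460],None,fx=2,fy=2,interpolation=3),'top2.png')
E
```

```text
33.875 [0.4726 0.4071 0.1021] F [ 0.7   0.44 -0.59] w 0.0716 g 0.0 j7 -2.56
[ 36. 240.] 746 [555.5, -668.9, 397.5, 42.5, -5.2] z 39.7
[459. 210.] 425 [470.7, 405.0, 88.0, 42.2, 1.2] z 38.8
[300. 230.] 1686 [561.9, -12.0, 186.9, 124.0, 81.6] z 42.7
[468. 247.] 540 [589.8, 406.0, 86.1, 43.4, -1.5] z 39.0
[297. 261.] 432 [646.2, -22.6, 195.8, 19.7, 82.2] z 38.9
bar [501.5, 221.7, 56.2, 13.1, -0.9]
shift m [0.0255 0.1894 0.0089] turn [-0.4 -0.5  0.3]
```

View pics/top2.png

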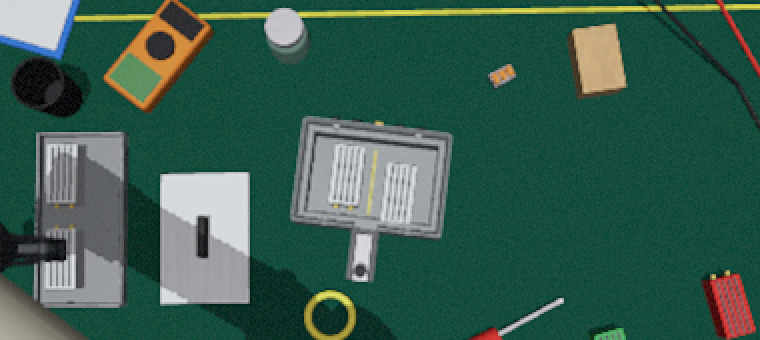

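Both light blocks lie in the tray at (60,173) and (60,258) and both heavy ones in the box at (347,175) and (398,192), all flat; nothing plain is left on the bench. Now the cover, whose bar is at (203,237).

>>> {"name": "apply_moves", "arguments": {
  "steps": [
    [[0.0854, 0.007, 0.05, 0, 0, 0, 0], [0.0854, 0.015, 0.1, 0, 0, 0, 0], [0.0854, 0.022, 0.15, 0, 0, 0, 0], [0.07, 0.026, 0.188, 0, 0, 0, 0], [0.06, 0.026, 0.188, 0.03, -0.4, -0.5, 0], [0.06, 0.026, 0.188, 0.05, -0.4, -0.5, 0], [0.06, 0.026, 0.188, 0.05, -0.4, -0.5, 0]]
  ]
}}

```text
time_s: 34.85
position: [0.4988, 0.2186, 0.049]
orientation: [1.0, 0.003, -0.006, 0.004]
contact_force: [-0.9, 0.8, 0.2]
width: 0.0601
grip_force: 0.0
```

```bash
python3 - <<'E'
from h import *
st();c=cam('wrist');P=cloud(c);z=P[...,2]
w=(abs(P[...,0]-.5)<.05)&(abs(P[...,1]-.22)<.03)&(z>.027)&(z<.04);print('bar',rect(P,w),w.sum(),np.nanmedian(z[w]))
go(.5017,.2215,-.031,0)
E
```

```text
34.85 [0.4988 0.2186 0.049 ] F [-0.93  0.79  0.18] w 0.0601 g 0.0 j7 -2.26
bar [500.2, 221.5, 55.8, 11.6, -0.2] 1549 0.03358560404629408
shift m [ 0.003  -0.0028  0.0811] turn [0.4 0.5 0.3]
```

>>> {"name": "apply_moves", "arguments": {
  "steps": [
    [[0.06, 0.0015, -0.002, 0.04, 0.4, 0.5, 0.3], [0.06, 0.0015, -0.002, 0.07, 0.4, 0.5, 0.3], [0.06, 0.0015, -0.002, 0.08, 0.4, 0.5, 0.3], [0.06, 0.0015, -0.002, 0.08, 0.4, 0.5, 0.3], [0.0, 0.0015, -0.002, 0.08, 0.4, 0.5, 0.3], [0.0, 0.0015, -0.002, 0.08, 0.4, 0.5, 0.3], [0.0, 0.0015, -0.002, 0.08, 0.4, 0.5, 0.3], [0.0, 0.0015, -0.002, 0.08, 0.4, 0.5, 0.3]]
  ],
  "newtons": 80
}}

```text
time_s: 35.9
position: [0.5012, 0.221, -0.0288]
orientation: [1.0, 0.0, 0.001, -0.0]
contact_force: [-2.4, -1.2, 6.4]
width: 0.0105
grip_force: 79.0
```

>>> {"name": "apply_moves", "arguments": {
  "steps": [
    [[0.0, 0, 0, 0, 0, 0, 0], [0.0, 0, 0, -0.04, 0, 0, 0], [0.0, 0, 0, -0.08, 0, 0, 0], [0.0, 0, 0, -0.12, 0, 0, 0], [0.0, 0, 0, -0.15, 0, 0, 0], [0.0, 0, 0, -0.15, 0, 0, 0]]
  ]
}}

```text
time_s: 36.65
position: [0.5018, 0.2213, 0.1223]
orientation: [1.0, 0.0, 0.002, -0.001]
contact_force: [0.1, -1.1, -3.5]
width: 0.0107
grip_force: 78.7
```

```bash
python3 - <<'E'
from h import *
st();print(get_obs()['orientation']);go(.574,-.012,.12,82)
E
```

```text
36.65 [0.5018 0.2213 0.1223] F [ 0.07 -1.1  -3.55] w 0.0107 g 78.70948076248169 j7 -2.22
[ 9.99997587e-01  1.49586026e-04  2.09729452e-03 -6.37093285e-04]
shift m [0.0721 0.2333 0.0023] turn [  0.1  -0.3 -82. ]
```

>>> {"name": "apply_moves", "arguments": {
  "steps": [
    [[0.0, 0.008, 0.025, 0, 0, 0, -10], [0.0, 0.018, 0.055, 0, 0, 0, -20], [0.0, 0.028, 0.085, 0, 0, 0, -30], [0.0, 0.038, 0.12, 0, 0, 0, -40], [0.0, 0.048, 0.155, 0, 0, 0, -50], [0.0, 0.058, 0.19, 0, 0, 0, -60], [0.0, 0.068, 0.22, 0, 0, 0, -70], [0.0, 0.072, 0.233, 0, 0, 0, -80]]
  ]
}}

```text
time_s: 37.65
position: [0.5719, -0.0154, 0.1177]
orientation: [0.765, 0.644, -0.001, -0.001]
contact_force: [-0.6, 0.8, -2.5]
width: 0.0106
grip_force: 78.5
```

>>> {"name": "apply_moves", "arguments": {
  "steps": [
    [[0.0, 0, 0, 0.02, 0, 0, -2], [0.0, 0, 0, 0.04, 0, 0, -2], [0.0, 0, 0, 0.04, 0, 0, -2], [0.0, 0, 0, 0.04, 0, 0, -2]]
  ]
}}

```text
time_s: 38.15
position: [0.5725, -0.0113, 0.08]
orientation: [0.754, 0.656, 0.0, -0.0]
contact_force: [-0.3, -0.2, -2.5]
width: 0.011
grip_force: 78.4
```

```bash
python3 - <<'E'
from h import *
st();print(get_obs()['orientation']);go(.574,-.012,.06,82)
for n in('top','scene'):
    c=cam(n);P=cloud(c);z=P[...,2];save(c['img'],n+'3.png')
    w=(c['img'].min(2)>120)&(z>.095)&(z<.13)&(abs(P[...,0]-.57)<.12)&(abs(P[...,1])<.14)
    print(n,w.sum(),rect(P,w),np.nanmedian(z[w]))
    L=(P[...,:2]-B0);r=(abs(L[...,0])<.1)&(abs(L[...,1])<.13)&(z>.06)&(z<.075);print('rim',r.sum(),rect(P,r))
E
```

```text
38.15 [ 0.5725 -0.0113  0.08  ] F [-0.3  -0.24 -2.53] w 0.011 g 78.36325764656067 j7 -0.45
[ 7.54479379e-01  6.56323721e-01  3.31459600e-05 -1.95071223e-04]
shift m [-0.0005  0.0016  0.02  ] turn [-0. -0.  0.]
top 514 [581.5, 11.1, 206.0, 151.0, -36.3] 0.11530396483691495
rim 196 [557.4, -8.9, 201.4, 166.7, 83.1]
scene 2610 [572.0, -14.3, 180.4, 125.5, 82.3] 0.1148441857457622
rim 381 [573.3, -13.4, 199.4, 142.3, 82.0]
```

Scene view: cover centre (572,-14), box rim (573.3,-13.4), both at 82°. Lowering with a 1.5 mm correction.

>>> {"name": "apply_moves", "arguments": {
  "steps": [
    [[0.0, 0, 0.0015, 0.01, 0, 0, 0], [0.0, 0, 0.0015, 0.02, 0, 0, 0], [0.0, 0, 0.0015, 0.03, 0, 0, 0], [0.0, 0, 0.0015, 0.038, 0, 0, 0], [0.0, 0, 0.0015, 0.042, 0, 0, 0], [0.0, 0, 0.0015, 0.042, 0, 0, 0]]
  ]
}}

```text
time_s: 39.0
position: [0.574, -0.0125, 0.0378]
orientation: [0.755, 0.656, -0.0, -0.0]
contact_force: [-0.8, 0.5, -2.0]
width: 0.0104
grip_force: 78.5
```

>>> {"name": "apply_moves", "arguments": {
  "steps": [
    [[0.0, 0, 0, 0.002, 0, 0, 0], [0.0, 0, 0, 0.004, 0, 0, 0], [0.0, 0, 0, 0.004, 0, 0, 0]]
  ]
}}

```text
time_s: 39.38
position: [0.5743, -0.0124, 0.0344]
orientation: [0.755, 0.656, 0.0, 0.0]
contact_force: [-1.0, -0.1, -0.3]
width: 0.0108
grip_force: 79.0
```

```bash
python3 - <<'E'
from h import *
st();print(get_obs()['orientation'],get_obs()['moment'])
E
```

```text
39.375 [ 0.5743 -0.0124  0.0344] F [-1.05 -0.12 -0.26] w 0.0108 g 78.98853778839111 j7 -0.48
[7.54544268e-01 6.56249097e-01 1.96077637e-04 1.79546049e-04] [0.01380742 0.04683629 0.03913707]
```

The cover is riding on the balls with its weight taken off the arm. Pressing down.

>>> {"name": "apply_moves", "arguments": {
  "steps": [
    [[0.0, 0, 0, 0.003, 0, 0, 0], [0.0, 0, 0, 0.006, 0, 0, 0], [0.0, 0, 0, 0.009, 0, 0, 0], [0.0, 0, 0, 0.012, 0, 0, 0], [0.0, 0, 0, 0.014, 0, 0, 0], [0.0, 0, 0, 0.015, 0, 0, 0], [0.0, 0, 0, 0.015, 0, 0, 0]]
  ]
}}

```text
time_s: 40.25
position: [0.5737, -0.0127, 0.0193]
orientation: [0.755, 0.656, -0.0, -0.0]
contact_force: [-6.4, -0.7, 1.6]
width: 0.0104
grip_force: 79.7
```

```bash
python3 - <<'E'
from h import *
st();print(get_obs()['orientation'],get_obs()['moment'])
E
```

```text
40.25 [ 0.5737 -0.0127  0.0193] F [-6.39 -0.74  1.58] w 0.0104 g 79.73206400871277 j7 -0.49
[ 7.54618524e-01  6.56163616e-01 -4.19247598e-04 -1.31295428e-04] [0.06033203 1.19937603 0.01296708]
```

>>> {"name": "apply_moves", "arguments": {
  "steps": [
    [[0.0, 0, 0, 0.002, 0, 0, 0], [0.0, 0, 0, 0.003, 0, 0, 0], [0.0, 0, 0, 0.003, 0, 0, 0], [0.0, 0, 0, 0.003, 0, 0, 0]]
  ]
}}

```text
time_s: 40.75
position: [0.5738, -0.0128, 0.0191]
orientation: [0.755, 0.656, -0.001, 0.001]
contact_force: [-19.0, -3.1, 30.1]
width: 0.0104
grip_force: 84.0
```

>>> {"name": "apply_moves", "arguments": {
  "steps": [
    [[0.0, 0, 0, -0.003, 0, 0, 0], [0.0, 0, 0, -0.003, 0, 0, 0], [0.05, 0, 0, -0.003, 0, 0, 0], [0.05, 0, 0, -0.003, 0, 0, 0], [0.06, 0, 0, -0.03, 0, 0, 0], [0.06, 0, 0, -0.08, 0, 0, 0], [0.06, 0, 0, -0.13, 0, 0, 0], [0.06, 0, 0, -0.13, 0, 0, 0]]
  ]
}}

```text
time_s: 41.75
position: [0.5775, -0.0119, 0.151]
orientation: [0.755, 0.656, 0.003, 0.003]
contact_force: [0.8, -0.3, -1.4]
width: 0.0603
grip_force: 0.0
```

```bash
python3 - <<'E'
from h import *
st();
for n in('wrist','scene'):
    c=cam(n);P=cloud(c);z=P[...,2]
    L=(P[...,:2]-B0)@np.array([[np.cos(np.radians(-8)),-np.sin(np.radians(-8))],[np.sin(np.radians(-8)),np.cos(np.radians(-8))]])
    w=(c['img'].min(2)>90)&(abs(L[...,0])<.057)&(abs(L[...,1])<.085)&(z>.04)&(z<.075)
    A=np.c_[L[w],np.ones(w.sum())];k=np.linalg.lstsq(A,z[w],rcond=None)[0];print(n,w.sum(),'z centre',k[2].round(4),'tilt mm over 100',(k[:2]*100).round(2),np.percentile(z[w],[5,50,95]).round(4))
    save(c['img'] if n=='wrist' else cv2.resize(c['img'][170:290,230:430],None,fx=3,fy=3),n+'4.png')
go(.448,.006,.16,-8);go(.448,.006,.16,172)
E
```

```text
41.75 [ 0.5775 -0.0119  0.151 ] F [ 0.78 -0.3  -1.43] w 0.0603 g 0.0 j7 -0.41
wrist 23986 z centre 0.0538 tilt mm over 100 [0.08 0.08] [0.0527 0.0538 0.0549]
scene 2341 z centre 0.0535 tilt mm over 100 [ 0.2  -0.04] [0.0498 0.0535 0.0571]
shift m [ 0.0009 -0.1281 -0.0136] turn [  0.1   0.1 -90. ]
shift m [ 0.0009 -0.1281 -0.0136] turn [  0.1   0.1 -90. ]
```

View pics/wrist4.png

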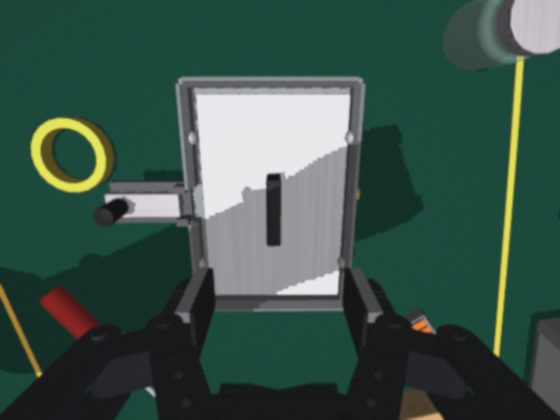

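The cover's top is at 53.8 mm (54 expected) with a tilt under 0.2 mm per 100 mm, so it has snapped level. The knob is at pixel (110,213). Now to grip it again.

>>> {"name": "apply_moves", "arguments": {
  "steps": [
    [[0.06, 0, -0.01, -0.01, 0, 0, 10], [0.06, 0, -0.03, -0.01, 0, 0, 20], [0.06, 0, -0.05, -0.01, 0, 0, 30], [0.06, 0, -0.07, -0.01, 0, 0, 40], [0.06, 0, -0.09, -0.01, 0, 0, 50], [0.06, 0, -0.11, -0.01, 0, 0, 60], [0.06, 0.001, -0.127, -0.01, 0, 0, 70], [0.06, 0.001, -0.127, -0.01, 0, 0, 80]]
  ]
}}

```text
time_s: 42.85
position: [0.4469, 0.006, 0.1549]
orientation: [1.0, 0.015, -0.001, 0.0]
contact_force: [1.2, -0.8, 0.3]
width: 0.0596
grip_force: 0.0
```

>>> {"name": "apply_moves", "arguments": {
  "steps": [
    [[0.06, 0, 0, 0, 0, 0, 10], [0.06, 0, 0, 0, 0, 0, 10], [0.06, 0, 0, 0, 0, 0, 10], [0.06, 0, 0, 0, 0, 0, 10]]
  ]
}}

```text
time_s: 43.35
position: [0.4483, 0.006, 0.1558]
orientation: [0.998, -0.068, -0.0, -0.0]
contact_force: [-0.6, 0.6, 0.4]
width: 0.0599
grip_force: 0.0
```

```bash
python3 - <<'E'
from h import *
st();c=cam('wrist');P=cloud(c);z=P[...,2]
t=(c['img'].max(2)<110)&(z>.085)&(z<.1)&(abs(P[...,0]-.46)<.04)&(abs(P[...,1]-.003)<.03);print(t.sum(),rect(P,t))
go(.448,.006,.037,-8)
E
```

```text
43.35 [0.4483 0.006  0.1558] F [-0.64  0.6   0.44] w 0.0599 g 0.0 j7 -1.83
361 [448.2, 6.4, 15.2, 14.8, -59.7]
shift m [-4.000e-04  1.000e-04  1.189e-01] turn [-0.   0.   0.1]
```

>>> {"name": "apply_moves", "arguments": {
  "steps": [
    [[0.06, 0, 0, 0.04, 0, 0, 0], [0.06, 0, 0, 0.08, 0, 0, 0], [0.06, 0, 0, 0.11, 0, 0, 0], [0.06, 0, 0, 0.118, 0, 0, 0], [0.0, 0, 0, 0.118, 0, 0, 0], [0.0, 0, 0, 0.118, 0, 0, 0], [0.0, 0, 0, 0.118, 0, 0, 0], [0.0, 0, 0, 0.118, 0, 0, 0]]
  ],
  "newtons": 40
}}

```text
time_s: 44.4
position: [0.4496, 0.0054, 0.0395]
orientation: [0.998, -0.07, 0.001, 0.001]
contact_force: [-0.7, -2.2, 5.3]
width: 0.0141
grip_force: 38.9
```

>>> {"name": "apply_moves", "arguments": {
  "steps": [
    [[0.0, 0.004, 0, 0, 0, 0, 0], [0.0, 0.01, 0, 0, 0, 0, 0], [0.0, 0.016, 0, 0, 0, 0, 0], [0.0, 0.021, 0, 0, 0, 0, 0], [0.0, 0.025, 0, 0, 0, 0, 0], [0.0, 0.025, 0, 0, 0, 0, 0]]
  ]
}}

```text
time_s: 45.15
position: [0.4745, 0.0019, 0.0395]
orientation: [0.998, -0.07, 0.001, 0.0]
contact_force: [-0.6, -1.3, 4.3]
width: 0.0141
grip_force: 38.9
```

```bash
python3 -c "
from h import *
st()"
```

```text
45.15 [0.4745 0.0019 0.0395] F [-0.59 -1.35  4.26] w 0.0141 g 38.94300162792206 j7 -1.96
```

Moved 25 mm freely. Continuing to the stop.

>>> {"name": "apply_moves", "arguments": {
  "steps": [
    [[0.0, 0.002, 0, 0, 0, 0, 0], [0.0, 0.004, 0, 0, 0, 0, 0], [0.0, 0.005, 0, 0, 0, 0, 0], [0.0, 0.005, 0, 0, 0, 0, 0]]
  ]
}}

```text
time_s: 45.65
position: [0.4773, 0.0015, 0.0394]
orientation: [0.998, -0.07, -0.001, 0.001]
contact_force: [-10.2, -2.0, 15.4]
width: 0.0142
grip_force: 39.9
```

```bash
python3 -c "
from h import *
st()"
```

```text
45.65 [0.4773 0.0015 0.0394] F [-10.2   -2.03  15.39] w 0.0142 g 39.93222713470459 j7 -1.96
```

>>> {"name": "apply_moves", "arguments": {
  "steps": [
    [[0.0, 0.002, 0, 0, 0, 0, 0], [0.0, 0.002, 0, 0, 0, 0, 0], [0.0, -0.001, 0, 0, 0, 0, 0], [0.06, -0.001, 0, 0, 0, 0, 0], [0.06, -0.001, 0, 0, 0, 0, 0], [0.06, -0.001, 0, -0.03, 0, 0, 0], [0.06, -0.001, 0, -0.08, 0, 0, 0], [0.06, -0.001, 0, -0.13, 0, 0, 0]]
  ]
}}

```text
time_s: 46.65
position: [0.477, 0.0023, 0.1695]
orientation: [0.998, -0.069, -0.0, -0.0]
contact_force: [0.5, 0.2, -0.1]
width: 0.0599
grip_force: 0.0
```

```bash
python3 - <<'E'
from h import *
st();c=cam('wrist');P=cloud(c);z=P[...,2];save(c['img'],'w9.png')
t=(c['img'].max(2)<110)&(z>.085)&(z<.1)&(abs(P[...,0]-.475)<.04)&(abs(P[...,1]-.003)<.03);print(t.sum(),rect(P,t))
c=cam('scene');P=cloud(c);blocks(c,P,.03,.06,300)
E
```

```text
46.65 [0.477  0.0023 0.1695] F [ 0.5   0.2  -0.07] w 0.0599 g 0.0 j7 -1.85
330 [476.0, 2.4, 15.6, 15.1, 81.7]
[ 35. 240.] 1081 [555.6, -669.9, 398.3, 39.3, -5.1] z 44.9
[459. 210.] 430 [474.4, 405.0, 82.9, 41.6, -1.3] z 39.1
[299. 238.] 3607 [574.8, -14.1, 197.5, 160.6, 82.4] z 53.1
[468. 247.] 531 [589.3, 406.2, 85.9, 43.2, -1.3] z 39.2
```

View pics/w9.png

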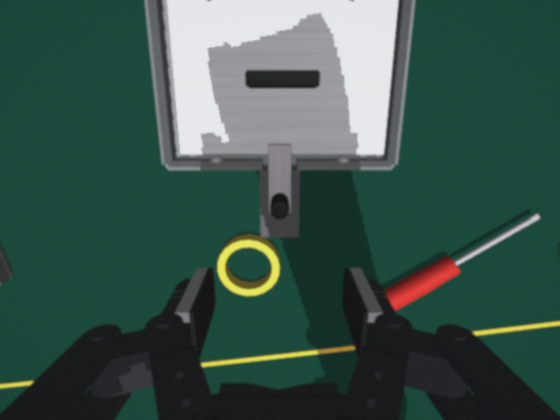

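The nose (280,150) lies over the cover's edge. The knob is at (0.476,0.002), 28 mm in from its out position, and the gripper is clear, so I'm handing in.

```bash
python3 -c "
from bench import *
print(close_job())"
```

```text
the job is handed in; nothing more can be done
None
```

Job handed in: all four blocks present were weighed, with the two heavy ones flat in the box and the two light ones flat in the tray, the cover snapped level and the bolt fully home, but no verdict was shown.

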